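Put the drained ultrasonic cleaner away: valve shut, basket in, lid on

TASK

The ultrasonic cleaner has been drained and wiped dry for the night: swing the lever of its drain valve shut, fully across the pipe, and lower the empty wire basket from the drip tray into the tank. Then take the steel lid from the drain stand and lay it on the tank with its handle up and its lip down inside the mouth, flat on the rim all round, easing it down rather than letting it slam. Leave the instrument cassette, the bottle and the jar where they are.

Things in the scene. Friction and masses are not known exactly. Their poses are not given: they have to be found in the camera images.
- cleaner: white ultrasonic cleaner, fixed, 172 mm (own x) by 226 mm (own y), 170 mm high; origin: centre of its underside, z up; black control strip on its -x side, drain valve on its +y side. Open steel tank on top: mouth 108 mm (x) by 160 mm (y); round it a flat steel rim 165 mm above the counter, 140 x 192 mm over all, framed by the housing's raised edge, 5 mm high and 16 mm wide
- mouth (a point): centre of the tank's mouth, level with the flat rim; axes as the cleaner
- tank_floor (a point): centre of the tank's flat floor, 100 mm below the rim; axes as the cleaner
- valve (a joint): drain valve lever: 0 = open, lever in line with the pipe, pointing away from the cleaner (its +y); grows as it swings clockwise seen from above to 1.57 = shut, lever across the pipe, pointing along the cleaner's +x. Starts within 0.35 of open; stiff (0.12 N m), stays where it is left, stops at both ends
- valve_pivot (a point): the lever's upright axis at the lever's mid height, 88 mm above the counter, 50 mm out from the housing's +y side; axes as the cleaner
- lever_tip (a point): outer end of the lever, 78 mm from the pivot; the lever has a blue sleeve 54 mm long (from 24 to 78 mm out), 16 mm wide, 10 mm high; nothing lies under the sleeve but the counter beyond 26 mm out when open
- lid: loose steel lid, 0.35 kg: plate 132 (own x) by 184 (own y) by 4 mm; origin: centre of the plate's underside, z out of its handle side. Under it a lip 10 mm deep, 96 x 148 mm outside, 18 mm in from the edges. On top a black bar handle along y, 96 long, 18 wide, its top 34 mm up. Starts standing on its -x edge in the stand, leaning back 0.2 rad onto its lip, handle to the stand's front
- lid_edge (a point): middle of the lid's +x edge, half way through the plate: the uppermost edge while it stands; axes as the lid
- lid_handle (a point): middle of the lid's bar handle; axes as the lid
- stand: fixed stainless wire drain stand, 130 mm (own x) by 170 mm (own y), origin at the centre of its underside; front is -x. Base top 12 mm high, stop strip 10 mm high in front of the lid's foot, wire backrest leaning back 0.2 rad and reaching 135 mm high, lower than the lid's top edge (142 mm)
- basket: loose wire basket, 0.25 kg, 88 mm (own x) by 140 mm (own y), walls 45 mm high, origin at the centre of its underside, z up; an upright bail at each y end carries a blue bar over its middle
- basket_grip (a point): middle of the basket's blue bar, 81 mm above its underside; the bar runs along own y, 140 mm long, 10 mm wide, 8 mm high; axes as the basket
- drip_tray: fixed shallow steel tray 130 mm (own x) by 180 mm (own y), 10 mm high, floor 4 mm up, on which the basket stands at the start; origin at the centre of its underside
- cassette: bystander: blue instrument cassette lying flat, 85 x 170 x 26 mm, origin at the centre of its underside
- spray: bystander: standing bottle, 68 mm across, 150 mm high, blue label, yellow cap, origin at the centre of its underside
- jar: bystander: glass jar with steel cap, 64 mm across, 85 mm high, origin at the centre of its underside

How it is judged (in metres and radians):
On the way, in this order (a step that is already met when the one before it is completed fails the run):
1. the basket stands upright on the tank's floor (horizontal distance between basket and tank_floor below 0.02 m and z of basket in the frame of tank_floor below 0.006 m and angle between basket's own z axis and vertical below 0.1 rad), for 0.2 s.
2. the lid lies flat on the tank's rim, handle up, lip inside the mouth (horizontal distance between lid and mouth below 0.008 m and z of lid in the frame of mouth below 0.003 m and angle between lid's own z axis and vertical below 0.03 rad), for 0.2 s.
At the end, for the whole second after the job is handed in: Valve lever above 1.45 rad (shut). Basket upright on the tank's floor, within 20 mm of its centre. Lid handle up on the rim: within 8 mm of the mouth's centre, 3 mm of the rim's height, 0.03 rad of level, 0.08 rad of square with the tank. Lid and basket at rest (all of step 1 and all of step 2 and value of joint valve above 1.45 rad and z of lid in the frame of mouth above -0.003 m and angle between the x axis of lid and the x axis of cleaner, either way round below 0.08 rad and linear speed of each of lid, basket below 0.02 m/s); the robot touches nothing.
It fails at once if the lid is dropped or slams down at the tank: it falls at more than 0.75 m/s or swings down faster than 9 rad/s (a free fall from more than about 20 degrees or 30 mm) (distance between lid and mouth below 0.12 m and (linear speed of lid above 0.75 m/s or angular speed of lid above 9 rad/s)).
It fails at once if the basket is dropped into the tank: it moves faster than 0.8 m/s within it (horizontal distance between basket and tank_floor below 0.05 m and z of basket in the frame of tank_floor below 0.1 m and linear speed of basket above 0.8 m/s).
It fails at once if a bystander is moved more than 30 mm or knocked over (distance of any of cassette, spray, jar from where it was at the start of the episode above 0.03 m or angle between any of spray, jar's own z axis and vertical above 0.5 rad).
It also fails if it takes over 69 s, if anything falls off the work surface, if the arm or the gripper's body presses on something with over 40 N, if the wrist force passes 120 N, or if a joint passes its speed limit or range.

ROBOT

A 6-joint arm with a two-finger parallel gripper is mounted at the origin on the work surface. World frame = base frame: x ahead of the robot, y to its left, z up, the work surface at z = 0. Lengths are in mm, angles in rad, forces in N, time in s.
With the tool pointing down it reaches from about 375 to 975 mm from the base axis. Payload 3.8 kg.
Tool frame: the origin (TCP) lies on the centre line of the jaws, within the pads' length; the fingertips stand 22 mm ahead of it and the grasp point (between the pads) lies 3 mm ahead of it; z points along the fingers, y is the line along which they close (so a half turn about z gives the same grasp; the last joint's range is limited). The gripper opens to 85 mm and grips with 20 to 120 N. Pads are 22 mm wide; open, the fingers measure 114 mm over their backs; the gripper's body (76 mm by 85 mm) begins 54 mm behind the grasp point. The pads swing forward as they close: fully open they stand 13 mm farther back than shut.
Start: joints at [-1.249, 0.264, 1.604, -0, 1.274, -0.037], TCP at [237.021, -632.012, 226.08] pointing down, gripper open.
Joint ranges: [-2.63, 2.63], [-0.94, 2.18], [0.31, 2.57], [-1.31, 4.45], [0, 2.66], [-2.55, 2.55]. Speed limits (rad/s): [2.57, 2.57, 3.14, 3.14, 3.14, 3.14].

INTERFACE

Orientations are given as [roll, pitch, yaw] about the fixed x, y, z axes, in that order (R = Rz(yaw) Ry(pitch) Rx(roll)).
In Python, from plant import bot gives the robot as it stands.
- The arm moves only by the tool arm_command, never from a script. Its argument "moves" is a list of rows, each an object of numbers: "rx", "ry", "rz": the turn, a rotation vector about the tool's x, y, z in rad; "tx", "ty", "tz": the shift along the tool's x, y, z in cm; "fingers": the opening, from 0 (shut) to 1 (fully open). A call has exactly 8 rows; each row shifts and turns the commanded pose from where the row before left it, along the tool's axes as they then stand; what a row does not reach is not made up. A row lasts 1/8 s, in which the tool goes at most 62.5 mm and 10.7 degrees, less where a joint would pass 70% of its speed; a pose out of reach is approached as far as the arm can. A call is refused whole if a number of a shift passes 6.25 or a number of a turn 0.188, either way. A call with a gripper value outside its range is refused whole. The fingers move at their own pace and stop on an object; "grip_force" is the grip in N (left out, the last holds). Time passes only in rows, so rows that do not move let the fingers close, or fill a call up. It gives the time, the measured TCP pose, the force, the opening and the grip force at its end, in the units of the state.
- bot.get_state(): the state, without advancing time (a new reading comes with each control period).
- bot.read_camera(name): name is "side" or "top" or "wrist"; returns the picture (480x640x3 uint8, red, green, blue); there is no depth.
- bot.camera_params(name): a dict with "vertical_fov" (degrees; the focal length in pixels is half the picture's height over the tangent of half this angle, whatever the lens; pixels are square), "cx", "cy" (the principal point, pixels), "dist" ([k1, k2, p1, p2, k3] as OpenCV has them; the pictures are not rectified), "view" (4x4, takes a point from world to camera coordinates); the wrist camera has in their place "T_tool_cam" (4x4, takes a point from camera to tool coordinates, whose origin is the TCP and whose axes are the flange's). Camera axes: x right, y up, looking along -z (the intrinsics and any distortion apply to the point x, -y, -z); pixel columns grow to the right and rows downward; lengths in mm; the calibration is good to about 2 mm. A picture is of the moment at which its call begins: read the wrist's pose just before it. camera_params takes no time and is no camera call.
- bot.sign_off(): hands the job in; it is judged then, once.
The state is a dict: "clock": time; "joints": joint angles; "joint_velocities": joint speeds; "effort": joint torques, N m; "tcp_pos": TCP position; "eef_rot": TCP orientation; "contact_force": force on the tool from outside, world axes, zero at the start; "wrist_torque": the same for the moment, N m; "gripper_width": finger opening in mm; "grasp_force": force on a finger pad.
Only numpy, scipy, OpenCV 4.12 (cv2) and the standard library are available. Lean on these libraries where they do the work, as an engineer would, in place of code of your own. Each camera call takes 0.05 s, during which the arm holds its last target. There are 200 camera calls.

## Working session

There is one attempt and no reset: what is moved stays moved. The work goes in short steps, Python scripts to look and compute and a tool call to move; the robot and the scene stay as the last step left them, time stands still between calls to the robot, and variables do not carry over. Pictures are saved under pics/ and viewed, at most 10 in all, crops included, and the job is handed in when it is done.

Besides the shell and the picture viewer there is one more tool, called after ">>>" as name([rows], argument=value, ...), one row to a line, values as JSON. arm_command: Moves the arm, as the interface text tells. Its arguments: {"type":"object","properties":{"moves":{"type":"array","items":{"type":"object","properties":{"rx":{"type":"number"},"ry":{"type":"number"},"rz":{"type":"number"},"tx":{"type":"number"},"ty":{"type":"number"},"tz":{"type":"number"},"fingers":{"type":"number"}}}},"grip_force":{"type":"number"}},"required":["moves"]}

```bash
ls; mkdir -p pics
python3 - <<'E'
from plant import bot
import cv2,numpy as np
np.set_printoptions(precision=4,suppress=True)
for n in ("top","side"):
    p=bot.camera_params(n); print(n,p)
    cv2.imwrite(f"pics/{n}0.png",bot.read_camera(n)[:,:,::-1])
print(bot.camera_params("wrist")); print(bot.get_state())
E
```

```text
pics
top {'vertical_fov': 46.52515228238864, 'cx': 313.5918455119196, 'cy': 242.88168322236749, 'dist': array([-0.08,  0.  ,  0.  ,  0.  ,  0.  ]), 'view': array([[   -0.0027,    -1.    ,     0.0069,    29.7147],
       [    0.9862,    -0.0015,     0.1653,  -623.9638],
       [   -0.1653,     0.0072,     0.9862, -1267.3629],
       [    0.    ,     0.    ,     0.    ,     1.    ]])}
side {'vertical_fov': 53.55343015519482, 'cx': 325.59412355211015, 'cy': 242.10049743653713, 'dist': array([-0.0353,  0.    ,  0.    ,  0.    ,  0.    ]), 'view': array([[  -0.8143,   -0.5804,    0.0042,  499.1866],
       [   0.4469,   -0.6223,    0.6426, -320.0201],
       [  -0.3704,    0.5252,    0.7661, -893.4297],
       [   0.    ,    0.    ,    0.    ,    1.    ]])}
{'vertical_fov': 64.40710903712129, 'cx': 315.54960419342757, 'cy': 239.50389611116373, 'dist': array([-0.0623,  0.    ,  0.    ,  0.    ,  0.    ]), 'T_tool_cam': array([[  -0.0003,    0.9633,    0.2685,   67.2428],
       [   1.    ,    0.0004,   -0.0004,    0.622 ],
       [  -0.0005,    0.2685,   -0.9633, -147.3671],
       [   0.    ,    0.    ,    0.    ,    1.    ]])}
{'clock': 0.1, 'joints': array([-1.2489,  0.2647,  1.6052,  0.    ,  1.2737, -0.0369]), 'joint_velocities': array([-0.0014, -0.0019, -0.0033,  0.0013, -0.0004,  0.0009]), 'effort': array([  0.0004, -51.6708, -36.8589,  -0.0001,   0.0063,  -0.    ]), 'tcp_pos': array([ 236.7964, -631.3788,  224.8884]), 'eef_rot': array([-3.1396, -0.0001,  0.3588]), 'contact_force': array([ 0.1833, -0.2262, -0.1083]), 'wrist_torque': array([-0.0001, -0.016 ,  0.0611]), 'grasp_force': 0.0, 'gripper_width': 85.69758319731899}
```

View pics/top0.png

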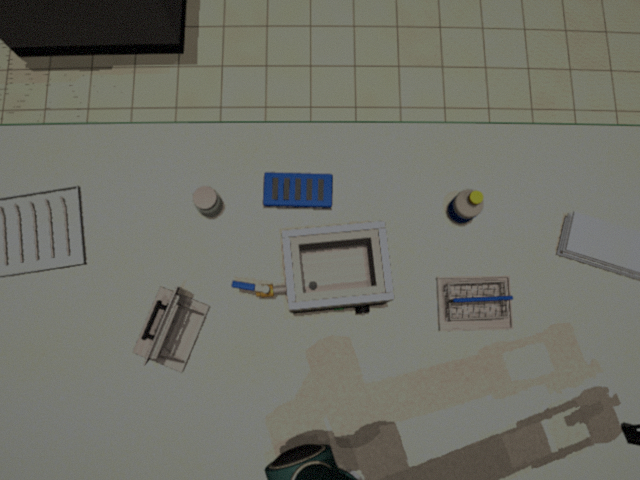

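View pics/side0.png

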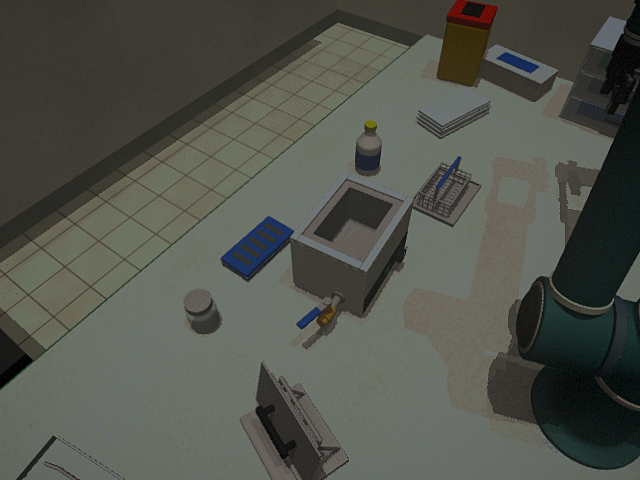

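The top view shows the cleaner at about (337,265), with its blue lever at (243,285). The basket is at (478,300) and the lid in its stand at (170,325). I'll enlarge these for pixel positions.

```bash
cat > h.py <<'E'
import cv2,numpy as np
from scipy.spatial.transform import Rotation as R
from plant import bot
np.set_printoptions(precision=4,suppress=True)
def K(p):
    f=240/np.tan(np.radians(p['vertical_fov']/2)); return np.array([[f,0,p['cx']],[0,f,p['cy']],[0,0,1.]])
F=np.diag([1,-1,-1,1.])
def ext(name,T=None):
    p=bot.camera_params(name)
    V=p['view'] if name!='wrist' else np.linalg.inv(T@p['T_tool_cam'])
    return p,F@V
def toolT(s):
    T=np.eye(4);T[:3,:3]=R.from_euler('xyz',s['eef_rot']).as_matrix();T[:3,3]=s['tcp_pos'];return T
def proj(name,X,T=None):
    p,V=ext(name,T); return cv2.projectPoints(np.atleast_2d(np.float64(X)),cv2.Rodrigues(V[:3,:3])[0],V[:3,3],K(p),p['dist'])[0][:,0]
def ray(name,uv,T=None):
    p,V=ext(name,T); n=cv2.undistortPoints(np.float64([[uv]]),K(p),p['dist'])[0,0]
    return -V[:3,:3].T@V[:3,3], V[:3,:3].T@np.r_[n,1]
def atz(name,uv,z,T=None):
    c,d=ray(name,uv,T); return c+d*(z-c[2])/d[2]
def tri(*obs):
    A=np.zeros((3,3));b=np.zeros(3);L=[]
    for o in obs:
        c,d=ray(*o);d/=np.linalg.norm(d);P=np.eye(3)-np.outer(d,d);A+=P;b+=P@c;L.append((c,P))
    x=np.linalg.solve(A,b); return x,[round(float(np.linalg.norm(P@(x-c))),1) for c,P in L]
E
python3 - <<'E'
import cv2,numpy as np
def crop(n,x0,y0,x1,y1,s,o):
    a=cv2.imread(n)[y0:y1,x0:x1]; a=cv2.resize(a,None,fx=s,fy=s,interpolation=cv2.INTER_CUBIC)
    cv2.imwrite(o,cv2.convertScaleAbs(a,alpha=1.5))
crop("pics/top0.png",125,210,525,380,2,"pics/topc.png")
crop("pics/side0.png",230,140,490,480,1.75,"pics/sidec.png")
E
```

```text
(no output)
```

View pics/topc.png

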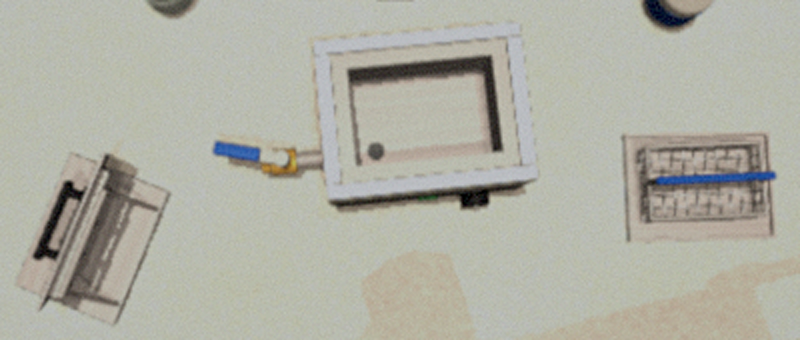

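View pics/sidec.png

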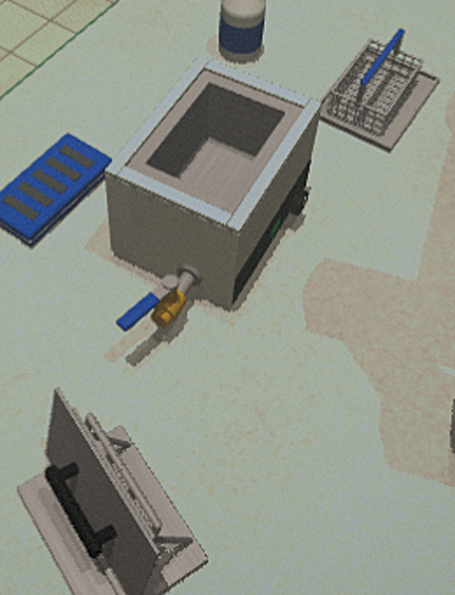

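The top crop shows the housing corners, the lever sleeve (215–258,150), the bar from (652,182) to (775,176), and the lid's handle from (70,183) to (40,257). The side crop shows the same points, so I'll triangulate.

Run:
```python
from h import *
t=lambda u,v:('top',(125+u/2,210+v/2)); s=lambda u,v:('side',(230+u/1.75,140+v/1.75))
P={'c++':((313,40),(107,175)),'c+-':((522,23),(207,60)),'c--':((537,178),(322,98)),'c-+':((330,202),(237,227)),
'bar+':((652,182),(365,80)),'bar-':((775,176),(402,32)),'tip':((215,149),(122,325)),'slv':((258,154),(155,297)),
'h1':((70,183),(60,470)),'h2':((40,257),(100,550)),'lidA':((107,154),(55,388))}
for k,(a,b) in P.items(): print(k,*tri(t(*a),s(*b)))
C=[atz(*t(*P[k][0]),170) for k in ('c++','c+-','c--','c-+')]
C2=[atz(*s(*P[k][1]),170) for k in ('c++','c+-','c--','c-+')]
for c in (C,C2):
    c=np.array(c);print(c.mean(0), [np.linalg.norm(c[i]-c[i-1]).round() for i in range(4)], np.arctan2(*(c[0]+c[3]-c[1]-c[2])[[1,0]])-np.pi/2)
for n,uv in (('sTL',(75,152)),('sTR',(172,188)),('sBR',(117,325)),('sBL',(17,287)),): print(n,atz(*t(*uv),12))
for n,uv in (('tTL',(625,135)),('tTR',(768,133)),('tBR',(773,237)),('tBL',(628,241))): print(n,atz(*t(*uv),10))
```

```text
c++ [632.0711  97.6838 160.3973] [2.5, 2.5]
c+- [ 648.8735 -130.7499  161.1511] [4.2, 4.2]
c-- [ 482.5443 -138.2663  180.5712] [0.1, 0.1]
c-+ [461.4036  80.4488 173.6532] [3.1, 3.1]
bar+ [ 481.3632 -280.075   103.1591] [1.2, 1.2]
bar- [ 489.3779 -428.5159   83.0529] [0.2, 0.2]
tip [522.1661 212.5516  92.9956] [0.3, 0.3]
slv [515.2965 163.2015  92.6725] [1.1, 1.1]
h1 [479.6815 375.3623  87.7043] [4.5, 4.5]
h2 [399.3481 409.2504  83.9839] [1.1, 1.1]
lidA [513.7698 325.3079 138.5706] [1.8, 1.8]
[556.3817 -22.4643 170.    ] [np.float64(175.0), np.float64(227.0), np.float64(168.0), np.float64(221.0)] 0.0964057390366102
[553.9238 -22.5796 170.    ] [np.float64(160.0), np.float64(227.0), np.float64(155.0), np.float64(229.0)] 0.07949504238624217
sTL [525.6762 393.2865  12.    ]
sTR [482.5272 274.4347  12.    ]
sBR [320.9503 336.0172  12.    ]
sBL [364.538  457.2504  12.    ]
tTL [ 545.3556 -272.5168   10.    ]
tTR [ 546.9487 -449.5452   10.    ]
tBR [ 420.8817 -448.7852   10.    ]
tBL [ 417.8706 -271.6026   10.    ]
```

```bash
cat >> h.py <<'E'
def down(yaw): return R.from_euler('xyz',[np.pi,0,yaw])
def plan(pos,rot,n,start=None):
    """rows (tool axes, cm/rad) from the pose now (or start=(p,R)) to pos,rot"""
    if start is None:
        s=bot.get_state(); p,r=s['tcp_pos'],R.from_euler('xyz',s['eef_rot'])
    else: p,r=start
    p0=p.copy(); dv=(r.inv()*rot).as_rotvec()
    for i in range(n):
        dr=np.round(dv/n,3); dt=np.round(r.inv().apply(p0+(pos-p0)*(i+1)/n-p)/10,2)
        print({k:float(v) for k,v in zip(('tx','ty','tz','rx','ry','rz'),np.r_[dt,dr]) if abs(v)>0.004})
        p=p+r.apply(dt*10); r=r*R.from_rotvec(dr)
    return p,r
def look(name,tag):
    s=bot.get_state(); a=bot.read_camera(name); cv2.imwrite(f'pics/{tag}.png',a[:,:,::-1]); np.save(f'pics/{tag}.npy',toolT(s)); return a,toolT(s)
E
python3 -c "
from h import *
plan(np.array([485,-354,235.]),down(1.61),8)"
```

```text
{'tx': 4.12, 'ty': -2.16, 'tz': -0.12, 'rz': -0.156}
{'tx': 4.41, 'ty': -1.49, 'tz': -0.12, 'rz': -0.156}
{'tx': 4.58, 'ty': -0.79, 'tz': -0.12, 'rz': -0.156}
{'tx': 4.66, 'ty': -0.06, 'tz': -0.13, 'rz': -0.156}
{'tx': 4.6, 'ty': 0.66, 'tz': -0.12, 'rz': -0.156}
{'tx': 4.45, 'ty': 1.36, 'tz': -0.12, 'rz': -0.156}
{'tx': 4.18, 'ty': 2.04, 'tz': -0.12, 'rz': -0.156}
{'tx': 3.82, 'ty': 2.67, 'tz': -0.12, 'rz': -0.156}
```

>>> arm_command([
  {"tx":4.1,"ty":-2.2,"tz":-0.1,"rz":-0.156},
  {"tx":4.4,"ty":-1.5,"tz":-0.1,"rz":-0.156},
  {"tx":4.6,"ty":-0.8,"tz":-0.1,"rz":-0.156},
  {"tx":4.7,"ty":-0.1,"tz":-0.1,"rz":-0.156},
  {"tx":4.6,"ty":0.7,"tz":-0.1,"rz":-0.156},
  {"tx":4.5,"ty":1.4,"tz":-0.1,"rz":-0.156},
  {"tx":4.2,"ty":2.0,"tz":-0.1,"rz":-0.156},
  {"tx":3.8,"ty":2.7,"tz":-0.1,"rz":-0.156},
])

```text
validation failed for argument at $.mo...
```

>>> arm_command([
  {"tx":4.1,"ty":-2.2,"tz":-0.1,"rx":0,"ry":0,"rz":-0.156,"fingers":1},
  {"tx":4.4,"ty":-1.5,"tz":-0.1,"rx":0,"ry":0,"rz":-0.156,"fingers":1},
  {"tx":4.6,"ty":-0.8,"tz":-0.1,"rx":0,"ry":0,"rz":-0.156,"fingers":1},
  {"tx":4.7,"ty":-0.1,"tz":-0.1,"rx":0,"ry":0,"rz":-0.156,"fingers":1},
  {"tx":4.6,"ty":0.7,"tz":-0.1,"rx":0,"ry":0,"rz":-0.156,"fingers":1},
  {"tx":4.5,"ty":1.4,"tz":-0.1,"rx":0,"ry":0,"rz":-0.156,"fingers":1},
  {"tx":4.2,"ty":2.0,"tz":-0.1,"rx":0,"ry":0,"rz":-0.156,"fingers":1},
  {"tx":3.8,"ty":2.7,"tz":-0.1,"rx":0,"ry":0,"rz":-0.156,"fingers":1},
])

```text
clock: 1.1
tcp_pos: [486.2, -351.9, 233.6]
eef_rot: [-3.141, -0.001, 1.612]
contact_force: [-0.0, 0.2, 0.6]
gripper_width: 85.3
grasp_force: 0.0
```

Run:
```python
from h import *
a,T=look('wrist','w1')
hsv=cv2.cvtColor(a,cv2.COLOR_RGB2HSV); m=cv2.inRange(hsv,(100,120,40),(130,255,255))
n,l,st,c=cv2.connectedComponentsWithStats(m)
for i in range(1,n):
    if st[i,4]>150:
        pts=np.argwhere(l==i)[:,::-1].astype(np.float32); r=cv2.minAreaRect(pts); b=cv2.boxPoints(r); print(st[i],c[i],r)
        for z in (85,89): print(z,atz('wrist',c[i],z,T),[atz('wrist',q,z,T)[:2] for q in b])
        # triangulate with top
print(tri(('wrist',c[1+np.argmax(st[1:,4])],T),('top',(125+713.5/2,210+179/2))))
cv2.imwrite('pics/w1b.png',cv2.convertScaleAbs(a[:,:,::-1],alpha=1.4))
```

```text
[ 314  146   14  168 2032] [319.9267 228.5915] ((319.6474304199219, 229.5019073486328), (12.768181800842285, 167.10166931152344), 0.7345210313796997)
85 [ 489.4496 -358.0837   85.    ] [array([ 486.1065, -432.5167]), array([ 482.4024, -293.7552]), array([ 492.0707, -293.4789]), array([ 497.0146, -432.2301])]
89 [ 489.361  -357.0923   89.    ] [array([ 486.0631, -430.5195]), array([ 482.409 , -293.6332]), array([ 491.9467, -293.3605]), array([ 496.8238, -430.2368])]
[ 515  170   73   78 1958] [539.859  199.1272] ((546.0076293945312, 199.8695526123047), (56.03273010253906, 78.38903045654297), 23.58702850341797)
85 [ 664.6142 -326.3973   85.    ] [array([ 638.9742, -348.5009]), array([ 654.6111, -290.3925]), array([ 700.8148, -305.2191]), array([ 686.7131, -365.6188])]
89 [ 662.1586 -325.8341   89.    ] [array([ 636.8651, -347.639 ]), array([ 652.2906, -290.3159]), array([ 697.87  , -304.9421]), array([ 683.9588, -364.5256])]
(array([ 490.0854, -370.4267,   36.4388]), [0.5, 0.5])
```

View pics/w1b.png

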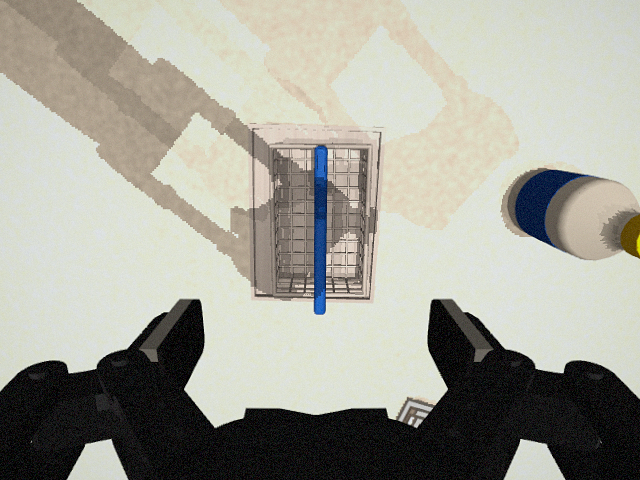

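The wrist view shows the bar centred at pixel (320,229). That puts it near (489,-362) with its top at about z 89 and a length of 138 mm, which agrees with the text. I'll go down and grip it.

>>> arm_command([
  {"tx":-0.5,"ty":0.15,"tz":3.6,"rx":0,"ry":0,"rz":0.01,"fingers":0.6},
  {"tx":-0.5,"ty":0.1,"tz":3.6,"rx":0,"ry":0,"rz":0,"fingers":0.6},
  {"tx":0,"ty":0,"tz":3.6,"rx":0,"ry":0,"rz":0,"fingers":0.6},
  {"tx":0,"ty":0,"tz":2.8,"rx":0,"ry":0,"rz":0,"fingers":0.6},
  {"tx":0,"ty":0,"tz":1.0,"rx":0,"ry":0,"rz":0,"fingers":0.3},
  {"tx":0,"ty":0,"tz":0,"rx":0,"ry":0,"rz":0,"fingers":0},
  {"tx":0,"ty":0,"tz":0,"rx":0,"ry":0,"rz":0,"fingers":0},
  {"tx":0,"ty":0,"tz":0,"rx":0,"ry":0,"rz":0,"fingers":0},
], grip_force=50)

```text
clock: 2.15
tcp_pos: [489.4, -364.0, 89.8]
eef_rot: [3.139, 0.002, 1.597]
contact_force: [0.2, -0.3, -0.3]
gripper_width: 0.3
grasp_force: 0.0
```

Run:
```python
from h import *
a,T=look('wrist','w2'); s=bot.read_camera('side')
b=cv2.resize(s[130:240,390:520],None,fx=2.46,fy=2.46)
o=np.zeros((480,640+320,3),np.uint8); o[:,:640]=a; o[:b.shape[0],640:640+b.shape[1]]=b
cv2.imwrite('pics/w2b.png',cv2.resize(cv2.convertScaleAbs(o[:,:,::-1],alpha=1.4),None,fx=.83,fy=.83))
```

```text
(no output)
```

View pics/w2b.png

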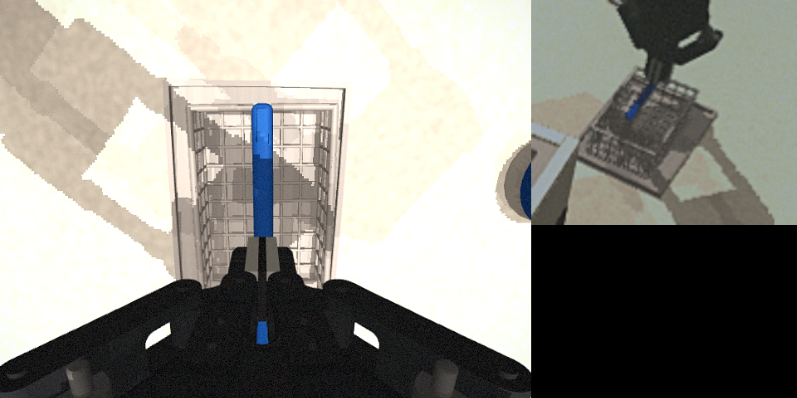

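Run:
```python
from h import *
T1,T2=np.load('pics/w1.npy'),np.load('pics/w2.npy')
for n,T in(('w1',T1),('w2',T2)):
    a=cv2.imread(f'pics/{n}.png');m=cv2.inRange(cv2.cvtColor(a,cv2.COLOR_BGR2HSV),(100,120,30),(130,255,255));m[:,400:]=0
    ys,xs=np.nonzero(m); 
    rows=[(r,xs[ys==r].min(),xs[ys==r].max()) for r in range(ys.min(),ys.max()+1) if (ys==r).sum()]
    print(n,rows[0],rows[4],rows[30],rows[60],rows[-3],rows[-1])
print(T2)
a=('wrist',(320.5,146),T1)
m2=cv2.inRange(cv2.cvtColor(cv2.imread('pics/w2.png'),cv2.COLOR_BGR2HSV),(100,120,30),(130,255,255));m2[:,400:]=0
ys,xs=np.nonzero(m2)
print(tri(a,('wrist',(xs[ys<ys.min()+4].mean(),ys.min()),T2)), tri(('wrist',(319.5,313.5),T1),('wrist',(xs[ys>ys.max()-4].mean(),ys.max()),T2)))
```

```text
w1 (146, np.int64(318), np.int64(324)) (150, np.int64(315), np.int64(326)) (176, np.int64(314), np.int64(326)) (206, np.int64(315), np.int64(326)) (311, np.int64(314), np.int64(324)) (313, np.int64(315), np.int64(323))
w2 (125, np.int64(309), np.int64(323)) (129, np.int64(305), np.int64(327)) (155, np.int64(304), np.int64(328)) (185, np.int64(304), np.int64(328)) (414, np.int64(311), np.int64(321)) (469, np.int64(32), np.int64(32))
[[  -0.0259    0.9997    0.0022  489.4242]
 [   0.9997    0.0259   -0.0018 -364.0241]
 [  -0.0018    0.0021   -1.       89.7646]
 [   0.        0.        0.        1.    ]]
(array([ 487.1128, -293.6491,   85.2713]), [0.0, 0.0]) (array([ 476.0135, -340.8821,  223.4721]), [23.4, 23.4])
```

Run:
```python
from h import *
s=bot.get_state(); print(s['gripper_width'],s['grasp_force'],s['clock'])
a=cv2.imread('pics/w2.png')[250:430,240:400]
cv2.imwrite('pics/w2c.png',cv2.resize(cv2.convertScaleAbs(a,alpha=3),None,fx=3,fy=3))
```

```text
0.24095669740196723 0.0 2.25
```

View pics/w2c.png

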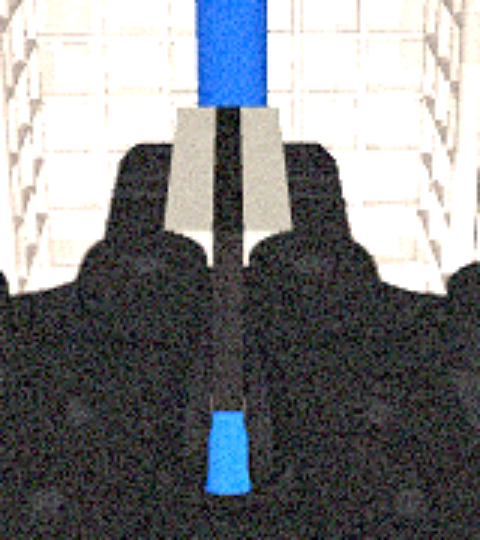

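Run:
```python
from h import *
T=np.load('pics/w2.npy')
for z in (-20,0,10,22): 
    P=np.array([[11,0,z],[11,10,z],[-11,0,z]]); print(z,proj('wrist',P@T[:3,:3].T+T[:3,3],T).round(0).tolist())
print(atz('wrist',(316,414),85,T),atz('wrist',(316,125),85,T))
```

```text
-20 [[317.0, 294.0], [345.0, 294.0], [317.0, 348.0]]
0 [[317.0, 275.0], [341.0, 275.0], [317.0, 323.0]]
10 [[317.0, 266.0], [340.0, 266.0], [317.0, 312.0]]
22 [[317.0, 258.0], [338.0, 258.0], [317.0, 301.0]]
[ 490.6951 -426.8881   85.    ] [ 487.2449 -293.6359   85.    ]
```

The pads closed above the bar. The picture puts the fingertips about 11 mm behind the TCP, not 22 mm ahead of it. I'll open, go down 32 mm more (still clear of the basket floor under either reading), and grip again.

>>> arm_command([
  {"tx":0,"ty":0,"tz":0,"rx":0,"ry":0,"rz":0,"fingers":0.6},
  {"tx":0,"ty":0,"tz":0,"rx":0,"ry":0,"rz":0,"fingers":0.6},
  {"tx":0.1,"ty":0,"tz":1.2,"rx":0,"ry":0,"rz":0,"fingers":0.6},
  {"tx":0.1,"ty":0,"tz":2.0,"rx":0,"ry":0,"rz":0,"fingers":0.6},
  {"tx":0,"ty":0,"tz":0,"rx":0,"ry":0,"rz":0,"fingers":0},
  {"tx":0,"ty":0,"tz":0,"rx":0,"ry":0,"rz":0,"fingers":0},
  {"tx":0,"ty":0,"tz":0,"rx":0,"ry":0,"rz":0,"fingers":0},
  {"tx":0,"ty":0,"tz":0,"rx":0,"ry":0,"rz":0,"fingers":0},
], grip_force=50)

```text
clock: 3.25
tcp_pos: [488.3, -361.2, 56.1]
eef_rot: [-3.141, -0.0, 1.597]
contact_force: [0.5, 0.6, -2.2]
gripper_width: 8.5
grasp_force: 48.9
```

>>> arm_command([
  {"tx":0,"ty":0,"tz":-1.0,"rx":0,"ry":0,"rz":0,"fingers":0},
  {"tx":0,"ty":0,"tz":-2.0,"rx":0,"ry":0,"rz":0,"fingers":0},
  {"tx":0,"ty":0,"tz":-3.0,"rx":0,"ry":0,"rz":0,"fingers":0},
  {"tx":0,"ty":0,"tz":-3.0,"rx":0,"ry":0,"rz":0,"fingers":0},
  {"tx":0,"ty":0,"tz":-3.0,"rx":0,"ry":0,"rz":0,"fingers":0},
  {"tx":0,"ty":0,"tz":-3.0,"rx":0,"ry":0,"rz":0,"fingers":0},
  {"tx":0,"ty":0,"tz":-3.0,"rx":0,"ry":0,"rz":0,"fingers":0},
  {"tx":0,"ty":0,"tz":-1.5,"rx":0,"ry":0,"rz":0,"fingers":0},
])

```text
clock: 4.25
tcp_pos: [489.4, -362.1, 255.2]
eef_rot: [3.137, 0.004, 1.597]
contact_force: [0.1, 0.4, -2.3]
gripper_width: 9.1
grasp_force: 48.9
```

Run:
```python
from h import *
t=lambda u,v:('top',(125+u/2,210+v/2))
for n,q,z in (('rimouter',((331,55),(510,38),(521,165),(343,186)),170),('mouth',((348,70),(493,57),(503,150),(360,165)),165)):
    c=np.array([atz(*t(*x),z) for x in q]); print(n,c[:,:2].tolist(),c.mean(0),[np.linalg.norm(c[i]-c[i-1]).round() for i in range(4)],np.arctan2(*(c[0]+c[3]-c[1]-c[2])[[1,0]])-np.pi/2)
a,T=look('wrist','w3')
s=bot.get_state(); print(s['tcp_pos'],s['eef_rot'],s['gripper_width'],s['contact_force'])
plan(np.array([555,-22.5,242.]),down(np.pi/2+.088-.0),8)
```

```text
rimouter [[616.0346941483192, 78.9146815218241], [634.4255024005455, -114.37727939788553], [497.1860335438317, -123.10137282860836], [475.5388420351691, 65.70444117484367]] [555.7963 -23.2149 170.    ] [np.float64(141.0), np.float64(194.0), np.float64(138.0), np.float64(190.0)] 0.10440369819957174
mouth [[600.4742454095192, 60.6959989303149], [614.4777522242069, -96.09934450492347], [513.6634272617625, -104.85744502475424], [498.0791030963358, 47.7870478371225]] [556.6736 -23.1184 165.    ] [np.float64(103.0), np.float64(157.0), np.float64(101.0), np.float64(153.0)] 0.09532758295197752
[ 489.8537 -362.3793  256.4192] [3.1363 0.0045 1.5968] 9.027674888684391 [ 1.2287 -1.0395 -1.6514]
{'tx': 4.23, 'ty': 0.92, 'tz': 0.17, 'rz': -0.008}
{'tx': 4.22, 'ty': 0.96, 'tz': 0.17, 'rz': -0.008}
{'tx': 4.21, 'ty': 0.99, 'tz': 0.17, 'rz': -0.008}
{'tx': 4.2, 'ty': 1.03, 'tz': 0.17, 'rz': -0.008}
{'tx': 4.19, 'ty': 1.06, 'tz': 0.18, 'rz': -0.008}
{'tx': 4.19, 'ty': 1.09, 'tz': 0.19, 'rz': -0.008}
{'tx': 4.18, 'ty': 1.13, 'tz': 0.18, 'rz': -0.008}
{'tx': 4.16, 'ty': 1.16, 'tz': 0.19, 'rz': -0.008}
```

>>> arm_command([
  {"tx":4.2,"ty":0.9,"tz":0,"rx":0,"ry":0,"rz":-0.008,"fingers":0},
  {"tx":4.2,"ty":1.0,"tz":0,"rx":0,"ry":0,"rz":-0.008,"fingers":0},
  {"tx":4.2,"ty":1.0,"tz":0,"rx":0,"ry":0,"rz":-0.008,"fingers":0},
  {"tx":4.2,"ty":1.0,"tz":0,"rx":0,"ry":0,"rz":-0.008,"fingers":0},
  {"tx":4.2,"ty":1.1,"tz":0,"rx":0,"ry":0,"rz":-0.008,"fingers":0},
  {"tx":4.2,"ty":1.1,"tz":0,"rx":0,"ry":0,"rz":-0.008,"fingers":0},
  {"tx":4.2,"ty":1.1,"tz":0,"rx":0,"ry":0,"rz":-0.008,"fingers":0},
  {"tx":4.2,"ty":1.2,"tz":0,"rx":0,"ry":0,"rz":-0.008,"fingers":0},
])

```text
clock: 5.3
tcp_pos: [553.7, -19.7, 250.3]
eef_rot: [-3.14, -0.0, 1.661]
contact_force: [0.4, 0.0, -2.6]
gripper_width: 8.8
grasp_force: 48.9
```

Run:
```python
from h import *
a,T=look('wrist','w4')
s=bot.get_state(); print(s['tcp_pos'],s['eef_rot'],s['gripper_width'])
cv2.imwrite('pics/w4b.png',cv2.convertScaleAbs(a[:,:,::-1],alpha=1.4))
# predicted pixels of basket underside corners and mouth corners
def box(cx,cy,z,yaw,a,b): 
    q=np.array([[a,b],[a,-b],[-a,-b],[-a,b]])/2; r=np.array([[np.cos(yaw),-np.sin(yaw)],[np.sin(yaw),np.cos(yaw)]]); return np.c_[q@r.T+[cx,cy],np.full(4,z)]
print('mouth',proj('wrist',box(555.8,-23,165,.095,108,160),T).round().tolist())
print('housing',proj('wrist',box(555.8,-23,170,.095,172,226),T).round().tolist())
p=s['tcp_pos'];print('basket rim',proj('wrist',box(p[0],p[1],p[2]-7,s['eef_rot'][2]-np.pi/2,88,140),T).round().tolist())
```

```text
[554.489  -14.4208 250.3859] [ 3.1413 -0.0056  1.6632] 9.363767072572019
mouth [[411.0, 117.0], [397.0, 357.0], [243.0, 358.0], [227.0, 118.0]]
housing [[472.0, 57.0], [440.0, 400.0], [200.0, 401.0], [165.0, 58.0]]
basket rim [[433.0, 113.0], [409.0, 413.0], [230.0, 414.0], [207.0, 114.0]]
```

View pics/w4b.png

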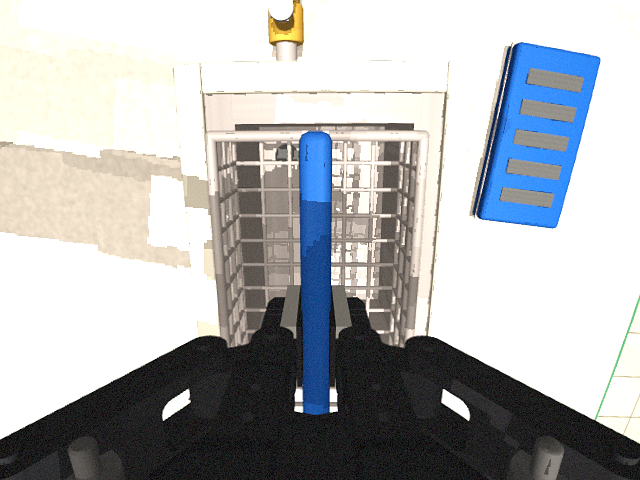

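Run:
```python
from h import *
T=np.load('pics/w4.npy'); print(T[:3,3]); s=bot.get_state(); print(s['tcp_pos'],s['joint_velocities'])
z=T[2,3]
L=T.copy()
f=lambda uv,zz:(np.linalg.inv(T)@np.r_[atz('wrist',uv,zz,T),1])[:3]
for n,uv,zz in (('mouthL',(236,124),165),('mouthR',(413,124),165),('frameL',(202,93),170),('frameR',(448,93),170),('housL',(175,66),170),
  ('rimL',(207,133),z-7),('rimR',(432,133),z-7),('barend',(316,131),z+33),('barnear',(316,412),z+33)): print(n,f(uv,zz))
```

```text
[553.6888 -19.6918 250.3453]
[554.489  -14.4208 250.3859] [-0.0531 -0.0066  0.008  -0.0304  0.0095 -0.1043]
mouthL [ 72.9032 -47.411   85.4058]
mouthR [72.9609 56.9632 85.2903]
frameL [ 90.0557 -65.0423  80.4272]
frameR [90.1745 74.8526 80.2723]
housL [104.8191 -79.4656  80.4448]
rimL [ 67.7036 -43.3563   7.0554]
rimR [67.7068 45.2991  6.9572]
barend [ 68.0008  -0.4998 -32.9921]
barnear [-29.5687  -0.4994 -33.0027]
```

>>> arm_command([
  {"tx":-0.2,"ty":0.5,"tz":0,"rx":0,"ry":0,"rz":0,"fingers":0},
  {"tx":0,"ty":0,"tz":0.8,"rx":0,"ry":0,"rz":0,"fingers":0},
  {"tx":0,"ty":0,"tz":2.0,"rx":0,"ry":0,"rz":0,"fingers":0},
  {"tx":0,"ty":0,"tz":2.5,"rx":0,"ry":0,"rz":0,"fingers":0},
  {"tx":0,"ty":0,"tz":2.5,"rx":0,"ry":0,"rz":0,"fingers":0},
  {"tx":0,"ty":0,"tz":2.3,"rx":0,"ry":0,"rz":0,"fingers":0},
  {"tx":0,"ty":0,"tz":1.8,"rx":0,"ry":0,"rz":0,"fingers":0},
  {"tx":0,"ty":0,"tz":0.8,"rx":0,"ry":0,"rz":0,"fingers":0},
])

```text
clock: 6.35
tcp_pos: [557.9, -23.2, 121.8]
eef_rot: [-3.138, -0.001, 1.66]
contact_force: [0.2, -0.3, -2.2]
gripper_width: 8.9
grasp_force: 48.9
```

>>> arm_command([
  {"tx":0,"ty":0,"tz":0.3,"rx":0,"ry":0,"rz":0,"fingers":0},
  {"tx":0,"ty":0,"tz":0.2,"rx":0,"ry":0,"rz":0,"fingers":0},
  {"tx":0,"ty":0,"tz":0,"rx":0,"ry":0,"rz":0,"fingers":0},
  {"tx":0,"ty":0,"tz":0,"rx":0,"ry":0,"rz":0,"fingers":0.4},
  {"tx":0,"ty":0,"tz":0,"rx":0,"ry":0,"rz":0,"fingers":0.4},
  {"tx":0,"ty":0,"tz":0,"rx":0,"ry":0,"rz":0,"fingers":0.4},
  {"tx":0,"ty":0,"tz":-1,"rx":0,"ry":0,"rz":0,"fingers":0.4},
  {"tx":0,"ty":0,"tz":-2,"rx":0,"ry":0,"rz":0,"fingers":0.4},
])

```text
clock: 7.35
tcp_pos: [558.6, -22.6, 149.0]
eef_rot: [-3.14, -0.0, 1.661]
contact_force: [-0.6, -0.3, 0.3]
gripper_width: 33.8
grasp_force: 0.0
```

>>> arm_command([
  {"tx":0,"ty":0,"tz":-5,"rx":0,"ry":0,"rz":0,"fingers":0.4},
  {"tx":0,"ty":0,"tz":-5,"rx":0,"ry":0,"rz":0,"fingers":0.4},
  {"tx":2,"ty":-0.5,"tz":-1,"rx":0,"ry":0,"rz":0,"fingers":0.2},
  {"tx":5,"ty":-1,"tz":0,"rx":0,"ry":0,"rz":0,"fingers":0},
  {"tx":5,"ty":-1,"tz":0,"rx":0,"ry":0,"rz":0,"fingers":0},
  {"tx":5,"ty":-0.5,"tz":0,"rx":0,"ry":0,"rz":0,"fingers":0},
  {"tx":2,"ty":0,"tz":0,"rx":0,"ry":0,"rz":0,"fingers":0},
  {"tx":0,"ty":0,"tz":0,"rx":0,"ry":0,"rz":0,"fingers":0},
])

```text
clock: 8.35
tcp_pos: [511.9, 164.8, 258.7]
eef_rot: [-3.141, 0.001, 1.664]
contact_force: [0.6, -0.1, -0.1]
gripper_width: 0.3
grasp_force: 0.0
```

Run:
```python
from h import *
a,T=look('wrist','w5'); t=bot.read_camera('top'); print(T[:3,3],bot.get_state()['eef_rot'])
b=cv2.resize(t[215:320,270:400],None,fx=1.23,fy=1.23)
o=a.copy(); o[-b.shape[0]:,-b.shape[1]:]=b
cv2.imwrite('pics/w5b.png',cv2.convertScaleAbs(o[:,:,::-1],alpha=1.15))
m=cv2.inRange(cv2.cvtColor(a,cv2.COLOR_RGB2HSV),(100,120,40),(130,255,255)); n,l,st,c=cv2.connectedComponentsWithStats(m)
for i in range(1,n):
    if st[i,4]>150:
        r=cv2.minAreaRect(np.argwhere(l==i)[:,::-1].astype(np.float32)); print(st[i],[(q.round().tolist(),atz('wrist',q,93,T)[:2]) for q in cv2.boxPoints(r)])
```

```text
[511.8953 164.8317 258.7394] [-3.1411  0.001   1.661 ]
[ 314  160   33   65 1183] [([313.0, 221.0], array([509.2456, 160.5173])), ([329.0, 159.0], array([517.866, 212.673])), ([347.0, 164.0], array([532.9787, 210.1949])), ([331.0, 226.0], array([524.9664, 157.7475]))]
[476 232  33 117 321] [([475.0, 348.0], array([673.0297,  52.9559])), ([506.0, 231.0], array([675.9579, 166.8142])), ([509.0, 232.0], array([678.9101, 166.3495])), ([478.0, 348.0], array([676.2588,  52.301 ]))]
[ 476  235  110  143 7508] [([474.0, 368.0], array([677.096 ,  30.3865])), ([514.0, 225.0], array([681.2573, 173.4738])), ([587.0, 245.0], array([753.0732, 162.0303])), ([547.0, 388.0], array([757.752 ,  12.3025]))]
```

View pics/w5b.png

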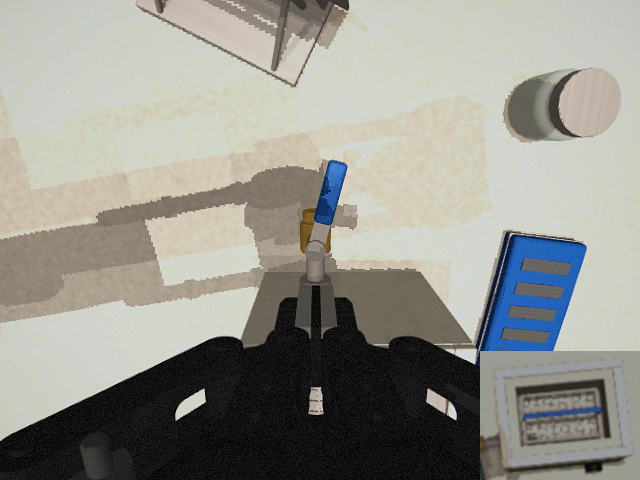

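The inset shows the basket seated in the tank. The lever sleeve runs from (322,224) to (338,161), giving a pivot near (513,134) and a valve angle of about 0.25. Next I'll go down beside the lever.

>>> arm_command([
  {"tx":1.8,"ty":-1.1,"tz":1.0,"rx":0,"ry":0,"rz":0,"fingers":0},
  {"tx":1.8,"ty":-1.1,"tz":3.0,"rx":0,"ry":0,"rz":0,"fingers":0},
  {"tx":0,"ty":0,"tz":3.5,"rx":0,"ry":0,"rz":0,"fingers":0},
  {"tx":0,"ty":0,"tz":3.5,"rx":0,"ry":0,"rz":0,"fingers":0},
  {"tx":0,"ty":0,"tz":3.5,"rx":0,"ry":0,"rz":0,"fingers":0},
  {"tx":0,"ty":0,"tz":3.0,"rx":0,"ry":0,"rz":0,"fingers":0},
  {"tx":0,"ty":0,"tz":1.5,"rx":0,"ry":0,"rz":0,"fingers":0},
  {"tx":0,"ty":0,"tz":0.4,"rx":0,"ry":0,"rz":0,"fingers":0},
])

```text
clock: 9.45
tcp_pos: [486.4, 197.3, 64.0]
eef_rot: [-3.14, 0.0, 1.66]
contact_force: [0.4, 0.1, 1.3]
gripper_width: 0.3
grasp_force: 0.0
```

Run:
```python
from h import *
s=bot.get_state(); p=s['tcp_pos']; r=R.from_euler('xyz',s['eef_rot']); print(p)
pv=np.array([513,134.4]);
for i,f in enumerate(np.linspace(.16,1.476,8)):
    o=np.interp(i,[0,7],[16,17]); d=np.array([np.sin(f),np.cos(f)]);q=np.array([np.cos(f),-np.sin(f)])
    t=np.r_[pv+60*d-o*q,p[2]]; dt=np.round(r.inv().apply(t-p)/10,1); dt[2]=0; print(dt[:2],t[:2]); p=p+r.apply(dt*10)
```

```text
[486.3788 197.2575  64.0455]
[-0.3  2. ] [506.7635 196.1827]
[-0.1  1.2] [518.2859 196.3084]
[-0.3  1.1] [529.6403 194.3026]
[-0.5  1. ] [540.4355 190.2318]
[-0.7  1. ] [550.2993 184.2335]
[-0.8  0.7] [558.8909 176.5117]
[-1.   0.7] [565.9129 167.3301]
[-1.1  0.4] [571.1215 157.0029]
```

>>> arm_command([
  {"tx":-0.3,"ty":2.0,"tz":0,"rx":0,"ry":0,"rz":0,"fingers":0},
  {"tx":-0.1,"ty":1.2,"tz":0,"rx":0,"ry":0,"rz":0,"fingers":0},
  {"tx":-0.3,"ty":1.1,"tz":0,"rx":0,"ry":0,"rz":0,"fingers":0},
  {"tx":-0.5,"ty":1.0,"tz":0,"rx":0,"ry":0,"rz":0,"fingers":0},
  {"tx":-0.7,"ty":1.0,"tz":0,"rx":0,"ry":0,"rz":0,"fingers":0},
  {"tx":-0.8,"ty":0.7,"tz":0,"rx":0,"ry":0,"rz":0,"fingers":0},
  {"tx":-1.0,"ty":0.7,"tz":0,"rx":0,"ry":0,"rz":0,"fingers":0},
  {"tx":-1.1,"ty":0.4,"tz":0,"rx":0,"ry":0,"rz":0,"fingers":0},
])

```text
clock: 10.45
tcp_pos: [571.9, 159.0, 65.1]
eef_rot: [-3.14, -0.005, 1.658]
contact_force: [-12.6, 34.2, 3.3]
gripper_width: -0.0
grasp_force: 17.6
```

```bash
cat > lev.py <<'E'
from h import *
a,T=look('wrist','wl%d'%(bot.get_state()['clock']*100)); s=bot.get_state(); print(T[:3,3],s['contact_force'],s['clock'])
m=cv2.inRange(cv2.cvtColor(a,cv2.COLOR_RGB2HSV),(100,120,40),(130,255,255)); n,l,st,c=cv2.connectedComponentsWithStats(m)
for i in range(1,n):
    if st[i,4]>100:
        r=cv2.minAreaRect(np.argwhere(l==i)[:,::-1].astype(np.float32)); print(st[i],[(q.round().tolist(),atz('wrist',q,93,T)[:2].round(1).tolist()) for q in cv2.boxPoints(r)])
E
python3 lev.py
```

```text
[571.9334 159.0282  65.1418] [-5.4166 12.3814  1.0918] 10.5
[ 532  292  108  103 1161] [([498.0, 354.0], [638.3, 155.1]), ([601.0, 258.0], [666.8, 194.4]), ([640.0, 300.0], [686.9, 180.1]), ([537.0, 396.0], [658.0, 138.1])]
[ 544  300   96  127 7423] [([543.0, 422.0], [664.0, 126.0]), ([548.0, 298.0], [651.2, 178.3]), ([644.0, 302.0], [688.8, 179.4]), ([639.0, 426.0], [707.1, 125.2])]
```

>>> arm_command([
  {"tx":2.5,"ty":0,"tz":0,"rx":0,"ry":0,"rz":0,"fingers":0},
  {"tx":1,"ty":0,"tz":-3.5,"rx":0,"ry":0,"rz":0,"fingers":0},
  {"tx":0,"ty":0,"tz":-5,"rx":0,"ry":0,"rz":0,"fingers":0},
  {"tx":0,"ty":0,"tz":-5,"rx":0,"ry":0,"rz":-0.1,"fingers":0.3},
  {"tx":0,"ty":0,"tz":-4,"rx":0,"ry":0,"rz":-0.15,"fingers":0.5},
  {"tx":0,"ty":0,"tz":-2,"rx":0,"ry":0,"rz":-0.15,"fingers":0.5},
  {"tx":0,"ty":0,"tz":0,"rx":0,"ry":0,"rz":-0.15,"fingers":0.5},
  {"tx":0,"ty":0,"tz":0,"rx":0,"ry":0,"rz":-0.15,"fingers":0.5},
])

```text
clock: 11.5
tcp_pos: [570.5, 191.2, 261.4]
eef_rot: [3.139, 0.003, 2.365]
contact_force: [0.4, 0.7, -0.7]
gripper_width: 42.8
grasp_force: 0.0
```

```bash
python3 lev.py; python3 -c "
from h import *
print(bot.get_state()['eef_rot'])
plan(np.array([428,359,262.]),down(2.77),8)"
```

```text
[570.4798 191.1569 261.4033] [-0.2675  0.4281 -1.0653] 11.55
[ 242  226   55   48 1075] [([240.0, 238.0], [538.4, 130.4]), ([251.0, 224.0], [536.6, 146.6]), ([299.0, 261.0], [588.8, 151.6]), ([287.0, 276.0], [591.3, 135.1])]
[281 329  87  70 221] [([280.0, 397.0], [676.2, 37.8]), ([366.0, 328.0], [678.9, 149.8]), ([368.0, 330.0], [681.3, 149.4]), ([282.0, 399.0], [678.7, 37.3])]
[ 280  333  106   81 3117] [([277.0, 405.0], [680.3, 29.2]), ([368.0, 333.0], [683.8, 147.5]), ([409.0, 385.0], [755.1, 137.6]), ([319.0, 457.0], [756.8, 11.7])]
[110 399  19  25 148] [([106.0, 420.0], [571.0, -114.1]), ([124.0, 397.0], [567.6, -76.0]), ([130.0, 401.0], [574.3, -76.2]), ([111.0, 424.0], [577.9, -114.5])]
[3.1397 0.0024 2.3696]
{'tx': 2.74, 'ty': 0.26, 'tz': -0.02, 'rz': -0.05}
{'tx': 2.72, 'ty': 0.4, 'tz': -0.02, 'rz': -0.05}
{'tx': 2.7, 'ty': 0.54, 'tz': -0.01, 'rz': -0.05}
{'tx': 2.67, 'ty': 0.67, 'tz': -0.02, 'rz': -0.05}
{'tx': 2.63, 'ty': 0.8, 'tz': -0.02, 'rz': -0.05}
{'tx': 2.59, 'ty': 0.93, 'tz': -0.02, 'rz': -0.05}
{'tx': 2.53, 'ty': 1.06, 'tz': -0.02, 'rz': -0.05}
{'tx': 2.49, 'ty': 1.19, 'tz': -0.01, 'rz': -0.05}
```

The lever now points along 0.093 rad, so the valve is shut. Now over to the lid.

>>> arm_command([
  {"tx":2.7,"ty":0.3,"tz":0,"rx":0,"ry":0,"rz":-0.05,"fingers":0.5},
  {"tx":2.7,"ty":0.4,"tz":0,"rx":0,"ry":0,"rz":-0.05,"fingers":0.5},
  {"tx":2.7,"ty":0.5,"tz":0,"rx":0,"ry":0,"rz":-0.05,"fingers":0.5},
  {"tx":2.7,"ty":0.7,"tz":0,"rx":0,"ry":0,"rz":-0.05,"fingers":0.5},
  {"tx":2.6,"ty":0.8,"tz":0,"rx":0,"ry":0,"rz":-0.05,"fingers":0.5},
  {"tx":2.6,"ty":0.9,"tz":0,"rx":0,"ry":0,"rz":-0.05,"fingers":0.5},
  {"tx":2.5,"ty":1.1,"tz":0,"rx":0,"ry":0,"rz":-0.05,"fingers":0.5},
  {"tx":2.5,"ty":1.2,"tz":0,"rx":0,"ry":0,"rz":-0.05,"fingers":0.5},
])

```text
clock: 12.55
tcp_pos: [429.6, 361.4, 260.5]
eef_rot: [3.141, 0.002, 2.76]
contact_force: [0.5, 0.1, 0.1]
gripper_width: 42.9
grasp_force: 0.0
```

Run:
```python
from h import *
a,T=look('wrist','w6'); s=bot.get_state(); print(T[:3,3],s['eef_rot'],s['joints'])
# predicted edge under assumed lid
n=np.array([.37,.93,0]);n/=np.linalg.norm(n);u=np.array([n[1],-n[0],0]);E=np.array([428,359,140.])
print('pred edge',proj('wrist',[E-92*u,E,E+92*u],T).round(0).tolist())
cv2.imwrite('pics/w6b.png',cv2.resize(cv2.convertScaleAbs(a[:,:,::-1],alpha=1.3),None,fx=1.25,fy=1.25))
```

```text
[429.5592 361.4344 260.4934] [ 3.1392 -0.0009  2.7626] [ 0.6594  0.0278  1.8091  0.0021  1.3032 -0.533 ]
pred edge [[312.0, 96.0], [313.0, 230.0], [314.0, 342.0]]
```

View pics/w6b.png

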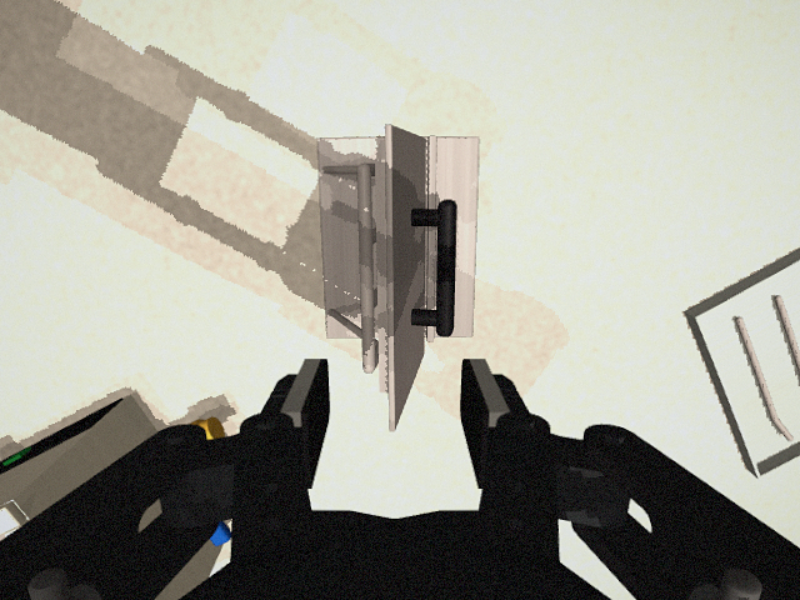

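The lid's top edge runs from (310.5,100) to (313.5,344) in full-size pixels, and the handle is on the +tool-y side, as expected.

Run:
```python
from h import *
T=np.load('pics/w6.npy')
A=atz('wrist',(311,100),141,T);B=atz('wrist',(313.5,344),141,T);print(A,B,np.linalg.norm(A-B),(A+B)/2,'edge angle',np.arctan2(*(B-A)[[1,0]]))
M=(A+B)/2; f=B-A; n=np.array([-f[1],f[0],0]); n/=np.linalg.norm(n); print('n',n,np.arctan2(n[1],n[0]))
print(tri(('wrist',(311,100),T),('top',(125+42/2,210+308/2))),tri(('wrist',(313.5,344),T),('top',(125+107/2,210+154/2)),('side',(230+55/1.75,140+388/1.75))))
# tool: y=n tilted; z down along plate: plate down dir = n*sin.2 - z cos.2
d=n*np.sin(.2)-np.array([0,0,np.cos(.2)]); y=n*np.cos(.2)+np.array([0,0,np.sin(.2)]); x=np.cross(y,d)
Rt=R.from_matrix(np.c_[x,y,d]); print(Rt.as_euler('xyz'))
# pad tips at tool z=-11; want tips 13 below edge -> edge at tool z=-24
for back in (60,0):
    pos=M+d*(24-back); print(back,pos)
p,r=plan(M+d*(24-60),Rt,8)
print('---');plan(M+d*24,Rt,4,(p,r))
```

```text
[344.8616 391.2146 141.    ] [514.5624 324.4993 141.    ] 182.34393903829567 [429.712  357.8569 141.    ] edge angle -0.37457397811000276
n [0.3659 0.9307 0.    ] 1.196222348684894
(array([345.177 , 391.2771, 133.0455]), [0.9, 0.9]) (array([513.7367, 325.059 , 140.6266]), [1.0, 2.0, 1.8])
[2.9416 0.     2.767 ]
60 [427.0952 351.2007 176.2824]
0 [431.4565 362.2944 117.4784]
{'tx': -0.05, 'ty': -0.15, 'tz': 1.05, 'rx': -0.025}
{'tx': -0.06, 'ty': -0.18, 'tz': 1.05, 'rx': -0.025}
{'tx': -0.05, 'ty': -0.2, 'tz': 1.04, 'rx': -0.025}
{'tx': -0.06, 'ty': -0.23, 'tz': 1.04, 'rx': -0.025}
{'tx': -0.05, 'ty': -0.25, 'tz': 1.03, 'rx': -0.025}
{'tx': -0.05, 'ty': -0.28, 'tz': 1.03, 'rx': -0.025}
{'tx': -0.06, 'ty': -0.31, 'tz': 1.02, 'rx': -0.025}
{'tx': -0.05, 'ty': -0.33, 'tz': 1.01, 'rx': -0.025}
---
{'tz': 1.5}
{'tz': 1.5}
{'tz': 1.5}
{'tx': -0.01, 'tz': 1.5}
```

The backrest bar ends about 56 mm from the lid's middle. I'll grip the edge 75 mm off centre, beyond the bar, where a deep bite is clear.

Run:
```python
from h import *
Rt=R.from_euler('xyz',[2.9416,0,2.767]); p,r=plan(np.array([496.9,323.8,176.3]),Rt,5)
print('--');p,r=plan(np.array([501.3,334.9,117.5]),Rt,3,(p,r)); print(p,r.as_euler('xyz'))
T=np.load('pics/w6.npy');print('bar end',atz('wrist',(296,299),132,T))
```

```text
{'tx': -1.59, 'ty': -0.23, 'tz': 1.68, 'rx': -0.04}
{'tx': -1.58, 'ty': -0.3, 'tz': 1.67, 'rx': -0.04}
{'tx': -1.59, 'ty': -0.37, 'tz': 1.66, 'rx': -0.04}
{'tx': -1.59, 'ty': -0.44, 'tz': 1.64, 'rx': -0.04}
{'tx': -1.58, 'ty': -0.5, 'tz': 1.62, 'rx': -0.04}
--
{'ty': -0.01, 'tz': 2.0}
{'tx': -0.01, 'tz': 2.0}
{'tz': 2.0}
[501.308  334.8799 117.5418] [ 2.9422 -0.0004  2.7676]
bar end [477.1415 324.7043 132.    ]
```

>>> arm_command([
  {"tx":-1.6,"ty":-0.2,"tz":1.7,"rx":-0.04,"ry":0,"rz":0,"fingers":0.5},
  {"tx":-1.6,"ty":-0.3,"tz":1.7,"rx":-0.04,"ry":0,"rz":0,"fingers":0.5},
  {"tx":-1.6,"ty":-0.4,"tz":1.6,"rx":-0.04,"ry":0,"rz":0,"fingers":0.5},
  {"tx":-1.6,"ty":-0.4,"tz":1.6,"rx":-0.04,"ry":0,"rz":0,"fingers":0.5},
  {"tx":-1.5,"ty":-0.5,"tz":1.6,"rx":-0.04,"ry":0,"rz":0,"fingers":0.5},
  {"tx":0,"ty":0,"tz":2.5,"rx":0,"ry":0,"rz":0,"fingers":0.4},
  {"tx":0,"ty":0,"tz":2.5,"rx":0,"ry":0,"rz":0,"fingers":0.3},
  {"tx":0,"ty":0,"tz":1.1,"rx":0,"ry":0,"rz":0,"fingers":0.3},
], grip_force=110)

```text
clock: 13.6
tcp_pos: [502.7, 331.4, 115.5]
eef_rot: [2.943, -0.001, 2.759]
contact_force: [-0.8, 0.3, -0.3]
gripper_width: 25.6
grasp_force: 0.0
```

>>> arm_command([
  {"tx":0,"ty":0,"tz":0,"rx":0,"ry":0,"rz":0,"fingers":0.2},
  {"tx":0,"ty":0,"tz":0,"rx":0,"ry":0,"rz":0,"fingers":0},
  {"tx":0,"ty":0,"tz":0,"rx":0,"ry":0,"rz":0,"fingers":0},
  {"tx":0,"ty":0,"tz":0,"rx":0,"ry":0,"rz":0,"fingers":0},
  {"tx":0,"ty":0,"tz":0,"rx":0,"ry":0,"rz":0,"fingers":0},
  {"tx":0,"ty":0,"tz":0,"rx":0,"ry":0,"rz":0,"fingers":0},
  {"tx":0,"ty":0,"tz":-0.5,"rx":0,"ry":0,"rz":0,"fingers":0},
  {"tx":0,"ty":0,"tz":-1.0,"rx":0,"ry":0,"rz":0,"fingers":0},
], grip_force=110)

```text
clock: 14.6
tcp_pos: [501.7, 331.2, 131.0]
eef_rot: [2.939, -0.001, 2.759]
contact_force: [4.5, 10.5, -8.0]
gripper_width: 1.7
grasp_force: 98.6
```

>>> arm_command([
  {"tx":0,"ty":0,"tz":-1.5,"rx":0,"ry":0,"rz":0,"fingers":0},
  {"tx":0,"ty":0,"tz":-2,"rx":0,"ry":0,"rz":0,"fingers":0},
  {"tx":0,"ty":0,"tz":-2,"rx":0,"ry":0,"rz":0,"fingers":0},
  {"tx":0,"ty":0,"tz":-2,"rx":0,"ry":0,"rz":0,"fingers":0},
  {"tx":0,"ty":0,"tz":-2,"rx":0,"ry":0,"rz":0,"fingers":0},
  {"tx":0,"ty":0,"tz":-2,"rx":0,"ry":0,"rz":0,"fingers":0},
  {"tx":0,"ty":0,"tz":-1.5,"rx":0,"ry":0,"rz":0,"fingers":0},
  {"tx":0,"ty":0,"tz":-1,"rx":0,"ry":0,"rz":0,"fingers":0},
])

```text
clock: 15.6
tcp_pos: [491.2, 303.3, 269.9]
eef_rot: [2.942, 0.0, 2.761]
contact_force: [0.4, 0.2, -4.2]
gripper_width: 1.8
grasp_force: 90.7
```

Run:
```python
from h import *
a,T=look('wrist','w7'); s=bot.get_state(); print(s['tcp_pos'],s['contact_force'],s['wrist_torque'],s['gripper_width'],s['grasp_force'])
p,r=plan(np.array([434,570,255.]),down(3.12),8)
R2=down(3.12)*R.from_rotvec([-1.134,0,0]); print('tool z',R2.as_matrix()[:,2]); p,r=plan(np.array([434,600,150.]),R2,8,(p,r))
print('top left edge px',proj('top',[[360,680,0],[453,744,0],[270,744,0],[530,560,0]]))
```

```text
[491.6367 303.5332 271.2186] [ 1.2801  0.7568 -2.2957] [-0.2882 -0.2465 -0.0453] 2.1420310745633313 90.7196686801035
{'tx': 1.91, 'ty': 2.73, 'tz': 0.76, 'rx': 0.025, 'ry': 0.005, 'rz': -0.045}
{'tx': 1.78, 'ty': 2.83, 'tz': 0.7, 'rx': 0.025, 'ry': 0.005, 'rz': -0.045}
{'tx': 1.64, 'ty': 2.92, 'tz': 0.64, 'rx': 0.025, 'ry': 0.005, 'rz': -0.045}
{'tx': 1.51, 'ty': 3.01, 'tz': 0.57, 'rx': 0.025, 'ry': 0.005, 'rz': -0.045}
{'tx': 1.37, 'ty': 3.08, 'tz': 0.5, 'rx': 0.025, 'ry': 0.005, 'rz': -0.045}
{'tx': 1.23, 'ty': 3.16, 'tz': 0.43, 'rx': 0.025, 'ry': 0.005, 'rz': -0.045}
{'tx': 1.08, 'ty': 3.22, 'tz': 0.35, 'rx': 0.025, 'ry': 0.005, 'rz': -0.045}
{'tx': 0.93, 'ty': 3.27, 'tz': 0.28, 'rx': 0.025, 'ry': 0.005, 'rz': -0.045}
tool z [ 0.0196  0.9059 -0.423 ]
{'ty': 0.38, 'tz': 1.31, 'rx': -0.142}
{'tx': 0.01, 'ty': 0.18, 'tz': 1.35, 'rx': -0.142}
{'tz': 1.37, 'rx': -0.142}
{'tx': 0.01, 'ty': -0.2, 'tz': 1.35, 'rx': -0.142}
{'ty': -0.39, 'tz': 1.31, 'rx': -0.142}
{'tx': 0.01, 'ty': -0.57, 'tz': 1.24, 'rx': -0.142}
{'ty': -0.74, 'tz': 1.14, 'rx': -0.142}
{'tx': 0.01, 'ty': -0.9, 'tz': 1.04, 'rx': -0.142}
top left edge px [[ 44.8265 354.2883]
 [ 22.0791 315.5359]
 [ 17.2595 391.5897]
 [ 96.6921 284.5335]]
```

>>> arm_command([
  {"tx":1.9,"ty":2.7,"tz":0.7,"rx":0.025,"ry":0.005,"rz":-0.045,"fingers":0},
  {"tx":1.8,"ty":2.8,"tz":0.7,"rx":0.025,"ry":0.005,"rz":-0.045,"fingers":0},
  {"tx":1.6,"ty":2.9,"tz":0.6,"rx":0.025,"ry":0.005,"rz":-0.045,"fingers":0},
  {"tx":1.5,"ty":3.0,"tz":0.6,"rx":0.025,"ry":0.005,"rz":-0.045,"fingers":0},
  {"tx":1.4,"ty":3.1,"tz":0.5,"rx":0.025,"ry":0.005,"rz":-0.045,"fingers":0},
  {"tx":1.2,"ty":3.2,"tz":0.4,"rx":0.025,"ry":0.005,"rz":-0.045,"fingers":0},
  {"tx":1.1,"ty":3.2,"tz":0.4,"rx":0.025,"ry":0.005,"rz":-0.045,"fingers":0},
  {"tx":0.9,"ty":3.3,"tz":0.3,"rx":0.025,"ry":0.005,"rz":-0.045,"fingers":0},
])

```text
clock: 16.65
tcp_pos: [433.3, 570.7, 251.6]
eef_rot: [-3.138, -0.005, 3.124]
contact_force: [1.3, 0.8, -4.2]
gripper_width: 1.7
grasp_force: 91.1
```

>>> arm_command([
  {"tx":0,"ty":0.4,"tz":1.3,"rx":-0.142,"ry":0,"rz":0,"fingers":0},
  {"tx":0,"ty":0.2,"tz":1.3,"rx":-0.142,"ry":0,"rz":0,"fingers":0},
  {"tx":0,"ty":0,"tz":1.4,"rx":-0.142,"ry":0,"rz":0,"fingers":0},
  {"tx":0,"ty":-0.2,"tz":1.3,"rx":-0.142,"ry":0,"rz":0,"fingers":0},
  {"tx":0,"ty":-0.4,"tz":1.3,"rx":-0.142,"ry":0,"rz":0,"fingers":0},
  {"tx":0,"ty":-0.6,"tz":1.2,"rx":-0.142,"ry":0,"rz":0,"fingers":0},
  {"tx":0,"ty":-0.7,"tz":1.1,"rx":-0.142,"ry":0,"rz":0,"fingers":0},
  {"tx":0,"ty":-0.9,"tz":1.0,"rx":-0.142,"ry":0,"rz":0,"fingers":0},
])

```text
clock: 17.65
tcp_pos: [431.9, 598.1, 151.6]
eef_rot: [2.041, -0.006, 3.128]
contact_force: [-0.9, 1.1, -3.7]
gripper_width: 1.5
grasp_force: 91.2
```

Run:
```python
from h import *
s=bot.get_state(); print(s)
R2=down(3.12)*R.from_rotvec([-1.134,0,0])
plan(np.array([434,600,56.]),R2,8)
```

```text
{'clock': 17.65, 'joints': array([ 0.5357,  0.2896,  2.144 ,  1.6458,  0.8698, -2.3203]), 'joint_velocities': array([-0.2856,  0.5842,  0.3972,  1.9641,  0.8162, -2.1802]), 'effort': array([ -0.6099, -51.1782, -31.5636,   1.9642,   2.8709,   2.5752]), 'tcp_pos': array([431.9391, 598.1016, 151.6463]), 'eef_rot': array([ 2.0407, -0.0062,  3.1283]), 'contact_force': array([-0.8775,  1.1482, -3.7477]), 'wrist_torque': array([-1.2756, -0.1877,  0.2141]), 'grasp_force': 91.18325591058237, 'gripper_width': 1.5328660876315707}
{'tx': -0.03, 'ty': -1.05, 'tz': 0.56}
{'tx': -0.04, 'ty': -1.06, 'tz': 0.56}
{'tx': -0.03, 'ty': -1.06, 'tz': 0.56}
{'tx': -0.03, 'ty': -1.06, 'tz': 0.55}
{'tx': -0.03, 'ty': -1.07, 'tz': 0.54}
{'tx': -0.03, 'ty': -1.06, 'tz': 0.54}
{'tx': -0.03, 'ty': -1.07, 'tz': 0.54}
{'tx': -0.03, 'ty': -1.07, 'tz': 0.53}
```

>>> arm_command([
  {"tx":0,"ty":0,"tz":0,"rx":0,"ry":0,"rz":0,"fingers":0},
  {"tx":0,"ty":-1.1,"tz":0.5,"rx":0,"ry":0,"rz":0,"fingers":0},
  {"tx":0,"ty":-1.2,"tz":0.6,"rx":0,"ry":0,"rz":0,"fingers":0},
  {"tx":0,"ty":-1.2,"tz":0.6,"rx":0,"ry":0,"rz":0,"fingers":0},
  {"tx":0,"ty":-1.2,"tz":0.6,"rx":0,"ry":0,"rz":0,"fingers":0},
  {"tx":0,"ty":-1.2,"tz":0.6,"rx":0,"ry":0,"rz":0,"fingers":0},
  {"tx":0,"ty":-1.0,"tz":0.5,"rx":0,"ry":0,"rz":0,"fingers":0},
  {"tx":0,"ty":-0.6,"tz":0.3,"rx":0,"ry":0,"rz":0,"fingers":0},
])

```text
clock: 18.65
tcp_pos: [430.3, 597.1, 67.0]
eef_rot: [2.044, -0.011, 3.129]
contact_force: [-0.3, -0.2, -4.2]
gripper_width: 2.1
grasp_force: 90.9
```

>>> arm_command([
  {"tx":0,"ty":-0.5,"tz":0.25,"rx":0,"ry":0,"rz":0,"fingers":0},
  {"tx":0,"ty":-0.5,"tz":0.25,"rx":0,"ry":0,"rz":0,"fingers":0},
  {"tx":0,"ty":-0.2,"tz":0.1,"rx":0,"ry":0,"rz":0,"fingers":0},
  {"tx":0,"ty":0,"tz":0,"rx":0,"ry":0,"rz":0,"fingers":0.5},
  {"tx":0,"ty":0,"tz":0,"rx":0,"ry":0,"rz":0,"fingers":0.8},
  {"tx":0,"ty":-0.5,"tz":-1,"rx":0,"ry":0,"rz":0,"fingers":0.8},
  {"tx":0,"ty":-0.7,"tz":-1.4,"rx":0,"ry":0,"rz":0,"fingers":0.8},
  {"tx":0,"ty":-0.7,"tz":-1.4,"rx":0,"ry":0,"rz":0,"fingers":0.8},
])

```text
clock: 19.65
tcp_pos: [431.5, 554.1, 58.9]
eef_rot: [2.047, -0.014, 3.13]
contact_force: [-0.1, -0.2, 0.3]
gripper_width: 68.3
grasp_force: 0.0
```

Run:
```python
from h import *
s=bot.get_state(); print(s['tcp_pos'],s['eef_rot'],s['contact_force'],s['gripper_width'],s['joints'])
c=bot.read_camera('top'); cv2.imwrite('pics/t8.png',c[:,:,::-1])
a0=cv2.imread('pics/top0.png')[:,:,::-1]
# dark handle pixels left region
g=cv2.cvtColor(c,cv2.COLOR_RGB2GRAY); print('dark',[(x.round(1).tolist()) for x in [np.argwhere(g[290:440,0:140]<40).mean(0)[::-1]+[0,290]]], (g[290:440,0:140]<40).sum())
# retreat: up & turn to tool down over lid
p,r=plan(s['tcp_pos']+np.array([0,-30,150.]),down(3.12),8)
```

```text
[431.5209 554.1129  58.9476] [ 2.0471 -0.0142  3.1303] [-0.0889 -0.2365  0.252 ] 68.30577485620508 [ 0.4591  0.4377  2.1937  1.7236  0.9348 -2.5514]
dark [[100.7, 333.8]] 1198
{'tx': 0.02, 'ty': 1.51, 'tz': -1.18, 'rx': 0.137}
{'tx': 0.03, 'ty': 1.33, 'tz': -1.38, 'rx': 0.137}
{'tx': 0.02, 'ty': 1.13, 'tz': -1.55, 'rx': 0.137}
{'tx': 0.01, 'ty': 0.91, 'tz': -1.68, 'rx': 0.137}
{'tx': 0.01, 'ty': 0.67, 'tz': -1.8, 'rx': 0.137}
{'tx': 0.01, 'ty': 0.42, 'tz': -1.87, 'rx': 0.137}
{'tx': 0.01, 'ty': 0.16, 'tz': -1.91, 'rx': 0.137}
{'ty': -0.1, 'tz': -1.91, 'rx': 0.137}
```

>>> arm_command([
  {"tx":0,"ty":1.5,"tz":-1.2,"rx":0.137,"ry":0,"rz":0,"fingers":0.8},
  {"tx":0,"ty":1.3,"tz":-1.4,"rx":0.137,"ry":0,"rz":0,"fingers":0.8},
  {"tx":0,"ty":1.1,"tz":-1.5,"rx":0.137,"ry":0,"rz":0,"fingers":0.8},
  {"tx":0,"ty":0.9,"tz":-1.7,"rx":0.137,"ry":0,"rz":0,"fingers":0.8},
  {"tx":0,"ty":0.7,"tz":-1.8,"rx":0.137,"ry":0,"rz":0,"fingers":0.8},
  {"tx":0,"ty":0.4,"tz":-1.9,"rx":0.137,"ry":0,"rz":0,"fingers":0.8},
  {"tx":0,"ty":0.2,"tz":-1.9,"rx":0.137,"ry":0,"rz":0,"fingers":0.8},
  {"tx":0,"ty":0,"tz":-1.9,"rx":0.137,"ry":0,"rz":0,"fingers":0.8},
])

```text
clock: 20.7
tcp_pos: [431.0, 523.9, 200.7]
eef_rot: [3.094, -0.023, 3.138]
contact_force: [-0.2, 0.4, -1.3]
gripper_width: 67.8
grasp_force: 0.0
```

Run:
```python
from h import *
s=bot.get_state(); print(s['tcp_pos'],s['eef_rot'],s['joints'])
p,r=plan(np.array([356,628,220.]),down(3.12),8)
```

```text
[430.9572 523.8739 200.6716] [ 3.0944 -0.0229  3.138 ] [ 0.8202  0.2721  1.642   0.0523  1.2089 -0.7645]
{'tx': 0.95, 'ty': 1.31, 'tz': -0.16, 'rx': 0.006}
{'tx': 0.95, 'ty': 1.3, 'tz': -0.17, 'rx': 0.006}
{'tx': 0.95, 'ty': 1.3, 'tz': -0.18, 'rx': 0.006}
{'tx': 0.95, 'ty': 1.3, 'tz': -0.19, 'rx': 0.006}
{'tx': 0.96, 'ty': 1.3, 'tz': -0.2, 'rx': 0.006}
{'tx': 0.95, 'ty': 1.29, 'tz': -0.21, 'rx': 0.006}
{'tx': 0.96, 'ty': 1.29, 'tz': -0.22, 'rx': 0.006}
{'tx': 0.96, 'ty': 1.28, 'tz': -0.24, 'rx': 0.006}
```

>>> arm_command([
  {"tx":1.0,"ty":1.3,"tz":-0.2,"rx":0.006,"ry":0,"rz":0,"fingers":0.8},
  {"tx":1.0,"ty":1.3,"tz":-0.2,"rx":0.006,"ry":0,"rz":0,"fingers":0.8},
  {"tx":1.0,"ty":1.3,"tz":-0.2,"rx":0.006,"ry":0,"rz":0,"fingers":0.8},
  {"tx":0.9,"ty":1.3,"tz":-0.2,"rx":0.006,"ry":0,"rz":0,"fingers":0.8},
  {"tx":0.9,"ty":1.3,"tz":-0.2,"rx":0.006,"ry":0,"rz":0,"fingers":0.8},
  {"tx":0.9,"ty":1.3,"tz":-0.2,"rx":0.006,"ry":0,"rz":0,"fingers":0.8},
  {"tx":0.9,"ty":1.3,"tz":-0.2,"rx":0.006,"ry":0,"rz":0,"fingers":0.8},
  {"tx":0.9,"ty":1.2,"tz":-0.2,"rx":0.006,"ry":0,"rz":0,"fingers":0.8},
])

```text
clock: 21.7
tcp_pos: [355.5, 628.5, 220.1]
eef_rot: [3.138, -0.024, 3.14]
contact_force: [0.5, 0.6, -0.1]
gripper_width: 68.2
grasp_force: 0.0
```

```bash
cat > hnd.py <<'E'
from h import *
import sys
a,T=look('wrist',sys.argv[1]); s=bot.get_state(); print(T[:3,3],s['eef_rot'])
g=cv2.cvtColor(a,cv2.COLOR_RGB2GRAY)
for th in (25,40):
    m=(g<th).astype(np.uint8); m=cv2.morphologyEx(m,cv2.MORPH_OPEN,np.ones((3,3)))
    n,l,st,c=cv2.connectedComponentsWithStats(m)
    for i in range(1,n):
        if st[i,4]>200:
            r=cv2.minAreaRect(np.argwhere(l==i)[:,::-1].astype(np.float32)); b=cv2.boxPoints(r)
            print(th,st[i].tolist(),[round(float(x),1) for x in (*r[0],*r[1],r[2])],[atz('wrist',q,44,T)[:2].round(0).tolist() for q in b])
E
python3 hnd.py w9
python3 - <<'E'
import cv2,numpy as np
# coarse ascii-like map of grey levels for orientation
g=cv2.cvtColor(cv2.imread('pics/w9.png'),cv2.COLOR_BGR2GRAY)
s=cv2.resize(g,(40,24),interpolation=cv2.INTER_AREA)
for r in s: print(' '.join('%3d'%v for v in r))
E
```

```text
[355.4921 628.5367 220.0524] [ 3.1365 -0.0246  3.1412]
25 [302, 162, 21, 99, 1477] [312.0, 211.0, 20.0, 98.0, 0.0] [[392.0, 616.0], [306.0, 617.0], [306.0, 634.0], [392.0, 634.0]]
25 [610, 223, 30, 91, 1917] [624.5, 268.0, 90.0, 29.0, 90.0] [[358.0, 896.0], [358.0, 925.0], [448.0, 946.0], [448.0, 914.0]]
25 [0, 293, 640, 187, 60843] [319.5, 386.0, 186.0, 639.0, 90.0] [[425.0, 326.0], [427.0, 941.0], [662.0, 1005.0], [657.0, 264.0]]
40 [590, 0, 50, 323, 8547] [614.5, 161.0, 322.0, 49.0, 90.0] [[175.0, 850.0], [171.0, 893.0], [458.0, 948.0], [457.0, 895.0]]
40 [301, 162, 22, 107, 2124] [311.4, 215.0, 20.4, 106.2, 0.9] [[399.0, 614.0], [306.0, 617.0], [306.0, 634.0], [400.0, 633.0]]
40 [0, 293, 640, 187, 63779] [319.5, 386.0, 186.0, 639.0, 90.0] [[425.0, 326.0], [427.0, 941.0], [662.0, 1005.0], [657.0, 264.0]]
105 108 102 100 115 143 151 153 153 153 155 155 155 156 157 156 157 158 158 158 158 158 158 158 157 157 157 157 157 156 156 155 154 154 153 125 111  82  80  49
111 111 111 111 108 105 119 115 139 155 156 157 156 157 158 158 158 158 159 159 159 159 159 159 159 159 158 158 158 157 1
[... 2858 characters left out ...]
 111  26  12  12  11  19  19  17  12  11  11  12  70 148 154
 74  12  11  10  11  14  15  15  17  14  10  10  10  26 151  96  73  70  65  65  54  37  36  47 124  89  10  11  11  12  22  19  18  14  14  10  11  10  30 121
 10  10  10   8  44  13  13  37 108  70  10  10  11  10  14  10  10  11  10  10  10  10  10  10  11  13  10  11  10  15 104  84  13  13  22  34   9  10  10  12
 10   9   8   8   9  10  21 136 156 125  10  10   9   9   9  10  10  10  10  10  10  10  10  10  10   9   9   9  10  51 132 157  65   9  10   8   8   8  10  10
 10   7   8   8   8  13 121 154 155 104  10   9   9  10  10  10  10  10  10  10   9  10  10   9  10  10  10   9  10  46 117 155 109  56   9   8   8   7   9  11
```

The handle is at column 312, rows 162–265, so its middle is near (352,625) with the lid lying flat, handle up. I'll go down to grip it.

Run:
```python
from h import *
p,r=plan(np.array([352,625,15.]),down(3.141),8)
```

```text
{'tx': -0.04, 'ty': -0.08, 'tz': 2.57}
{'tx': -0.02, 'ty': -0.08, 'tz': 2.56}
{'tx': -0.02, 'ty': -0.07, 'tz': 2.57}
{'tx': -0.02, 'ty': -0.07, 'tz': 2.57}
{'ty': -0.07, 'tz': 2.57}
{'ty': -0.07, 'tz': 2.56}
{'tx': 0.01, 'ty': -0.06, 'tz': 2.57}
{'tx': 0.02, 'ty': -0.06, 'tz': 2.57}
```

>>> arm_command([
  {"tx":0,"ty":-0.1,"tz":2.8,"rx":0,"ry":0.012,"rz":0,"fingers":0.8},
  {"tx":0,"ty":-0.1,"tz":3.5,"rx":0.003,"ry":0.012,"rz":0,"fingers":0.7},
  {"tx":0,"ty":-0.1,"tz":4.0,"rx":0,"ry":0,"rz":0,"fingers":0.6},
  {"tx":0,"ty":-0.1,"tz":4.0,"rx":0,"ry":0,"rz":0,"fingers":0.6},
  {"tx":0.1,"ty":0,"tz":3.5,"rx":0,"ry":0,"rz":0,"fingers":0.6},
  {"tx":0.1,"ty":0,"tz":1.8,"rx":0,"ry":0,"rz":0,"fingers":0.6},
  {"tx":0,"ty":0,"tz":0.7,"rx":0,"ry":0,"rz":0,"fingers":0.6},
  {"tx":0,"ty":0,"tz":0,"rx":0,"ry":0,"rz":0,"fingers":0.6},
], grip_force=70)

```text
clock: 22.75
tcp_pos: [345.9, 624.5, 17.9]
eef_rot: [3.14, -0.047, 3.14]
contact_force: [0.3, 0.1, 0.3]
gripper_width: 51.1
grasp_force: 0.0
```

>>> arm_command([
  {"tx":0,"ty":0,"tz":0,"rx":0,"ry":0,"rz":0,"fingers":0.3},
  {"tx":0,"ty":0,"tz":0,"rx":0,"ry":0,"rz":0,"fingers":0},
  {"tx":0,"ty":0,"tz":0,"rx":0,"ry":0,"rz":0,"fingers":0},
  {"tx":0,"ty":0,"tz":0,"rx":0,"ry":0,"rz":0,"fingers":0},
  {"tx":0,"ty":0,"tz":0,"rx":0,"ry":0,"rz":0,"fingers":0},
  {"tx":0,"ty":0,"tz":0,"rx":0,"ry":0,"rz":0,"fingers":0},
  {"tx":0,"ty":0,"tz":0,"rx":0,"ry":0,"rz":0,"fingers":0},
  {"tx":0,"ty":0,"tz":0,"rx":0,"ry":0,"rz":0,"fingers":0},
], grip_force=70)

```text
clock: 23.75
tcp_pos: [346.4, 625.3, 19.3]
eef_rot: [3.138, -0.046, 3.14]
contact_force: [-0.3, -0.6, 5.9]
gripper_width: 16.4
grasp_force: 69.6
```

>>> arm_command([
  {"tx":0,"ty":0,"tz":-1.0,"rx":0,"ry":0,"rz":0,"fingers":0},
  {"tx":0,"ty":0,"tz":-2.5,"rx":0,"ry":0,"rz":0,"fingers":0},
  {"tx":0,"ty":0,"tz":-3.5,"rx":0,"ry":0,"rz":0,"fingers":0},
  {"tx":0,"ty":0,"tz":-3.5,"rx":0,"ry":0,"rz":0,"fingers":0},
  {"tx":0,"ty":0,"tz":-3.5,"rx":0,"ry":0,"rz":0,"fingers":0},
  {"tx":0,"ty":0,"tz":-3.5,"rx":0,"ry":0,"rz":0,"fingers":0},
  {"tx":0,"ty":0,"tz":-2.5,"rx":0,"ry":0,"rz":0,"fingers":0},
  {"tx":0,"ty":0,"tz":-1.5,"rx":0,"ry":0,"rz":0,"fingers":0},
])

```text
clock: 24.75
tcp_pos: [355.8, 623.5, 232.8]
eef_rot: [3.141, -0.048, 3.14]
contact_force: [0.4, 0.3, -4.2]
gripper_width: 16.0
grasp_force: 68.7
```

Run:
```python
from h import *
s=bot.get_state(); print(s['tcp_pos'],s['eef_rot'],s['contact_force'],s['gripper_width'],s['grasp_force'])
Rt=R.from_euler('z',-(3.14-1.666))*R.from_euler('xyz',s['eef_rot']); print(Rt.as_euler('xyz'))
p,r=plan(np.array([559,-25.7,240.]),Rt,16)
```

```text
[355.7648 623.5444 232.7641] [ 3.141  -0.0479  3.1399] [ 0.415   0.2926 -4.2387] 16.038362748799504 68.69514226913452
[ 3.141  -0.0479  1.6659]
{'tx': -1.27, 'ty': -4.06, 'tz': -0.11, 'rz': 0.092}
{'tx': -1.64, 'ty': -3.92, 'tz': -0.12, 'rz': 0.092}
{'tx': -2.0, 'ty': -3.75, 'tz': -0.14, 'rz': 0.092}
{'tx': -2.33, 'ty': -3.55, 'tz': -0.16, 'rz': 0.092}
{'tx': -2.64, 'ty': -3.33, 'tz': -0.17, 'rz': 0.092}
{'tx': -2.94, 'ty': -3.06, 'tz': -0.18, 'rz': 0.092}
{'tx': -3.21, 'ty': -2.78, 'tz': -0.19, 'rz': 0.092}
{'tx': -3.46, 'ty': -2.48, 'tz': -0.2, 'rz': 0.092}
{'tx': -3.66, 'ty': -2.14, 'tz': -0.22, 'rz': 0.092}
{'tx': -3.85, 'ty': -1.8, 'tz': -0.22, 'rz': 0.092}
{'tx': -3.99, 'ty': -1.44, 'tz': -0.22, 'rz': 0.092}
{'tx': -4.11, 'ty': -1.06, 'tz': -0.24, 'rz': 0.092}
{'tx': -4.2, 'ty': -0.68, 'tz': -0.23, 'rz': 0.092}
{'tx': -4.23, 'ty': -0.3, 'tz': -0.24, 'rz': 0.092}
{'tx': -4.25, 'ty': 0.1, 'tz': -0.24, 'rz': 0.092}
{'tx': -4.21, 'ty': 0.49, 'tz': -0.23, 'rz': 0.092}
```

>>> arm_command([
  {"tx":-1.2,"ty":-4.0,"tz":-0.1,"rx":0,"ry":0,"rz":0.092,"fingers":0},
  {"tx":-1.6,"ty":-3.9,"tz":-0.1,"rx":0,"ry":0,"rz":0.092,"fingers":0},
  {"tx":-2.0,"ty":-3.8,"tz":-0.1,"rx":0,"ry":0,"rz":0.092,"fingers":0},
  {"tx":-2.3,"ty":-3.6,"tz":-0.2,"rx":0,"ry":0,"rz":0.092,"fingers":0},
  {"tx":-2.6,"ty":-3.3,"tz":-0.2,"rx":0,"ry":0,"rz":0.092,"fingers":0},
  {"tx":-2.9,"ty":-3.1,"tz":-0.2,"rx":0,"ry":0,"rz":0.092,"fingers":0},
  {"tx":-3.2,"ty":-2.8,"tz":-0.2,"rx":0,"ry":0,"rz":0.092,"fingers":0},
  {"tx":-3.5,"ty":-2.5,"tz":-0.2,"rx":0,"ry":0,"rz":0.092,"fingers":0},
])

```text
clock: 25.75
tcp_pos: [454.6, 297.1, 238.7]
eef_rot: [-3.107, -0.037, 2.4]
contact_force: [-0.1, -0.1, -3.4]
gripper_width: 16.1
grasp_force: 69.0
```

>>> arm_command([
  {"tx":-3.7,"ty":-2.1,"tz":-0.2,"rx":0,"ry":0,"rz":0.092,"fingers":0},
  {"tx":-3.9,"ty":-1.8,"tz":-0.2,"rx":0,"ry":0,"rz":0.092,"fingers":0},
  {"tx":-4.0,"ty":-1.4,"tz":-0.2,"rx":0,"ry":0,"rz":0.092,"fingers":0},
  {"tx":-4.1,"ty":-1.1,"tz":-0.2,"rx":0,"ry":0,"rz":0.092,"fingers":0},
  {"tx":-4.2,"ty":-0.7,"tz":-0.2,"rx":0,"ry":0,"rz":0.092,"fingers":0},
  {"tx":-4.2,"ty":-0.3,"tz":-0.2,"rx":0,"ry":0,"rz":0.092,"fingers":0},
  {"tx":-4.2,"ty":0.1,"tz":-0.2,"rx":0,"ry":0,"rz":0.092,"fingers":0},
  {"tx":-2.5,"ty":0.3,"tz":-0.2,"rx":0,"ry":0,"rz":0.092,"fingers":0},
])

```text
clock: 26.75
tcp_pos: [552.3, -10.2, 249.7]
eef_rot: [-3.091, -0.005, 1.663]
contact_force: [-0.9, -0.4, -3.7]
gripper_width: 16.2
grasp_force: 69.0
```

>>> arm_command([
  {"tx":0,"ty":0,"tz":0,"rx":0,"ry":0,"rz":0,"fingers":0},
  {"tx":0,"ty":0,"tz":0,"rx":0,"ry":0,"rz":0,"fingers":0},
  {"tx":0,"ty":0,"tz":0,"rx":0,"ry":0,"rz":0,"fingers":0},
  {"tx":0,"ty":0,"tz":0,"rx":0,"ry":0,"rz":0,"fingers":0},
  {"tx":0,"ty":0,"tz":0,"rx":0,"ry":0,"rz":0,"fingers":0},
  {"tx":0,"ty":0,"tz":0,"rx":0,"ry":0,"rz":0,"fingers":0},
  {"tx":0,"ty":0,"tz":0,"rx":0,"ry":0,"rz":0,"fingers":0},
  {"tx":0,"ty":0,"tz":0,"rx":0,"ry":0,"rz":0,"fingers":0},
])

```text
clock: 27.75
tcp_pos: [553.0, -8.3, 251.1]
eef_rot: [-3.094, -0.005, 1.668]
contact_force: [0.4, 0.1, -3.1]
gripper_width: 16.3
grasp_force: 69.1
```

Run:
```python
from h import *
a,T=look('wrist','w10'); s=bot.get_state(); print(s['tcp_pos'],s['eef_rot'])
def edges(img,pts,tag,th=9):
    g=cv2.GaussianBlur(cv2.cvtColor(img,cv2.COLOR_BGR2GRAY),(3,3),0).astype(float)
    for (x0,y0,x1,y1) in pts:
        n=max(abs(x1-x0),abs(y1-y0))+1; xs=np.linspace(x0,x1,n).round().astype(int); ys=np.linspace(y0,y1,n).round().astype(int)
        v=g[ys,xs]; d=np.gradient(v); pk=[i for i in range(2,n-2) if abs(d[i])>th and abs(d[i])==abs(d[i-2:i+3]).max()]
        print(tag,(x0,y0,x1,y1),[(int(xs[i]),int(ys[i]),int(v[i-2]),int(v[i+2])) for i in pk])
w9=cv2.imread('pics/w9.png')
edges(w9,[(c,80,c,330) for c in (255,275,340,365)]+[(200,r,430,r) for r in (150,190,230,260)],'w9')
edges(cv2.imread('pics/w10.png'),[(c,0,c,330) for c in (250,275,295,340,365,390)]+[(130,r,520,r) for r in (60,100,140,180,220)],'w10')
cv2.imwrite('pics/top11.png',bot.read_camera('top')[:,:,::-1])
```

```text
[553.0089  -8.3184 251.0614] [-3.094  -0.0054  1.6677]
w9 (255, 80, 255, 330) [(255, 108, 149, 103), (255, 135, 106, 154), (255, 136, 110, 157), (255, 147, 149, 117), (255, 150, 123, 92), (255, 263, 102, 150), (255, 302, 143, 162)]
w9 (275, 80, 275, 330) [(275, 109, 163, 149), (275, 120, 155, 107), (275, 242, 83, 115), (275, 245, 115, 83), (275, 266, 82, 135)]
w9 (340, 80, 340, 330) [(340, 110, 163, 150), (340, 156, 148, 105), (340, 184, 90, 144), (340, 191, 139, 91), (340, 218, 105, 145)]
w9 (365, 80, 365, 330) [(365, 110, 158, 143), (365, 189, 149, 93), (365, 214, 92, 149), (365, 215, 90, 148)]
w9 (200, 150, 430, 150) [(240, 150, 162, 141), (254, 150, 141, 97), (281, 150, 107, 134), (285, 150, 134, 105), (336, 150, 98, 147)]
w9 (200, 190, 430, 190) [(224, 190, 163, 117), (301, 190, 94, 8), (322, 190, 7, 94), (338, 190, 91, 127), (341, 190, 125, 92), (344, 190, 92, 135), (345, 190, 92, 134), (354, 190, 135, 89), (355, 190, 136, 89), (367, 190, 94, 147)]
w9 (200, 230, 430, 230) [(220, 230, 157, 99), (251, 230, 97, 119), (254, 230, 115, 86), (301, 230, 106, 14), (322, 230, 11, 157), (
[... 1441 characters left out ...]
 100) [(150, 100, 199, 176), (483, 100, 179, 213), (508, 100, 212, 155), (513, 100, 155, 43), (516, 100, 44, 105)]
w10 (130, 140, 520, 140) [(153, 140, 203, 172), (479, 140, 173, 207), (500, 140, 206, 133), (504, 140, 133, 38), (509, 140, 74, 31), (513, 140, 31, 74)]
w10 (130, 180, 520, 180) [(158, 180, 147, 177), (476, 180, 176, 207), (490, 180, 208, 131), (494, 180, 131, 33), (497, 180, 57, 92), (500, 180, 106, 34), (504, 180, 34, 79), (518, 180, 96, 79)]
w10 (130, 220, 520, 220) [(159, 220, 164, 116), (240, 220, 105, 135), (292, 220, 133, 19), (340, 220, 14, 110), (409, 220, 118, 182), (472, 220, 176, 207), (481, 220, 207, 133), (485, 220, 133, 45), (490, 220, 72, 33), (494, 220, 33, 76)]
```

Run:
```python
from h import *
Tg=np.eye(4);Tg[:3,:3]=R.from_euler('xyz',[3.138,-.047,3.14]).as_matrix();Tg[:3,3]=[346.4,625.3,19.0]
for n,uv in (('far',(250,92)),('far',(316,92)),('far',(390,93)),('L',(150,100)),('L',(153,140)),('L',(158,180)),('R',(483,100)),('R',(479,140)),('R',(476,180)),('R',(472,220))):
    print(n,uv,atz('wrist',uv,14,Tg))
T9=np.load('pics/w9.npy')
for uv in ((275,109),(340,110),(241,150),(381,230),(379,260),(242,260)): print('w9',uv,atz('wrist',uv,14,T9))
for uv in ((312,162),(302,211),(322,211)): print('w9 handle',uv,atz('wrist',uv,44,T9))
```

```text
far (250, 92) [262.9658 599.4642  14.    ]
far (316, 92) [263.1086 625.0654  14.    ]
far (390, 93) [263.3895 653.8419  14.    ]
L (150, 100) [265.338 559.874  14.   ]
L (153, 140) [280.7164 559.8432  14.    ]
L (158, 180) [296.6432 560.5459  14.    ]
R (483, 100) [265.5265 690.9063  14.    ]
R (479, 140) [280.9716 690.4727  14.    ]
R (476, 180) [296.9508 690.5424  14.    ]
R (472, 220) [313.5803 690.284   14.    ]
w9 (275, 109) [261.9006 592.8514  14.    ]
w9 (340, 110) [262.9054 650.7463  14.    ]
w9 (241, 150) [297.5466 560.9494  14.    ]
w9 (381, 230) [372.7116 691.411   14.    ]
w9 (379, 260) [402.7603 690.6722  14.    ]
w9 (242, 260) [402.3355 556.8885  14.    ]
w9 handle (312, 162) [307.2133 625.7694  44.    ]
w9 handle (302, 211) [348.8516 616.9608  44.    ]
w9 handle (322, 211) [348.8999 634.2356  44.    ]
```

Run:
```python
from h import *
T5=np.load('pics/w5.npy'); print(atz('wrist',(475,346),170,T5),'expect 634.6,94.6')
Rt=R.from_euler('xyz',[3.138,-.047,1.662])
p,r=plan(np.array([558.4,-17.0,230]),Rt,3); print(); plan(np.array([558.4,-17.0,190]),Rt,4,(p,r))
```

```text
[631.2762  98.1945 170.    ] expect 634.6,94.6
{'tx': -0.31, 'ty': 0.18, 'tz': 0.69, 'rx': -0.017, 'ry': 0.014}
{'tx': -0.32, 'ty': 0.18, 'tz': 0.69, 'rx': -0.017, 'ry': 0.014}
{'tx': -0.32, 'ty': 0.16, 'tz': 0.69, 'rx': -0.017, 'ry': 0.014}

{'tx': -0.05, 'tz': 1.0}
{'tx': -0.05, 'ty': -0.01, 'tz': 1.0}
{'tx': -0.04, 'tz': 1.0}
{'tx': -0.05, 'tz': 1.0}
```

Run:
```python
from h import *
def edges(tag,pts,z,th=7):
    img=cv2.imread(f'pics/{tag}.png');T=np.load(f'pics/{tag}.npy')
    g=cv2.GaussianBlur(cv2.cvtColor(img,cv2.COLOR_BGR2GRAY),(3,3),0).astype(float)
    for (x0,y0,x1,y1) in pts:
        n=max(abs(x1-x0),abs(y1-y0))+1; xs=np.linspace(x0,x1,n).round().astype(int); ys=np.linspace(y0,y1,n).round().astype(int)
        v=g[ys,xs]; d=np.gradient(v); pk=[i for i in range(2,n-2) if abs(d[i])>th and abs(d[i])==abs(d[i-2:i+3]).max()]
        C=np.array([559.1,-25.7]);c,s=np.cos(.091),np.sin(.091)
        print(tag,(x0,y0,x1,y1))
        for i in pk:
            q=atz('wrist',(xs[i],ys[i]),z,T)[:2]-C; print('   ',int(xs[i]),int(ys[i]),int(v[i-2]),int(v[i+2]),'own',np.round([c*q[0]+s*q[1],-s*q[0]+c*q[1]],1))
edges('w4',[(250,45,250,130),(390,45,390,130),(140,100,480,100),(140,80,480,80)],170)
edges('w5',[(420,320,490,320),(440,335,490,335),(420,250,420,360),(455,250,455,360)],170)
```

```text
w4 (250, 45, 250, 130)
    250 60 205 191 own [-41.8 113.8]
    250 91 206 145 own [-42.4  97.3]
    250 123 175 57 own [-43.1  79.8]
w4 (390, 45, 390, 130)
    390 61 196 207 own [ 36.1 113.3]
    390 91 205 174 own [36.7 97.3]
    390 122 203 60 own [37.5 80.3]
w4 (140, 100, 480, 100)
    201 100 206 109 own [-70.7  92.8]
    276 100 178 198 own [-27.8  92.4]
    443 100 183 94 own [67.4 92.7]
    446 100 111 197 own [69.1 92.8]
w4 (140, 80, 480, 80)
    174 80 183 203 own [-85.5 103.9]
    199 80 206 151 own [-71.1 103.6]
    202 80 161 206 own [-69.4 103.6]
    446 80 206 185 own [ 68.3 103.6]
    449 80 180 207 own [ 70.  103.6]
w5 (420, 320, 490, 320)
    456 320 93 184 own [ 67.  137.5]
    478 320 184 125 own [ 82.6 137.4]
    482 320 125 20 own [ 85.5 137.3]
    485 320 36 85 own [ 87.6 137.3]
    488 320 75 25 own [ 89.8 137.3]
w5 (440, 335, 490, 335)
    467 335 91 181 own [ 76.2 125.7]
    474 335 184 126 own [ 81.3 125.7]
    478 335 126 20 own [ 84.2 125.6]
    481 335 34 95 own [ 86.3 125.6]
    484 335 92 24 own [ 88.5 125.5]
    488 335 24 69 own [ 91.4 125.5]
w5 (420, 250, 420, 360)
    420 272 178 91 own [ 39. 173.]
    420 338 89 10 own [ 43.  123.7]
w5 (455, 250, 455, 360)
    455 319 178 93 own [ 66.2 138.3]
    455 342 93 117 own [ 68.3 120.3]
    455 345 117 86 own [ 68.5 117.8]
    455 349 86 157 own [ 68.9 114.6]
    455 355 162 14 own [ 69.5 109.7]
```

>>> arm_command([
  {"tx":-0.3,"ty":0.2,"tz":0.7,"rx":-0.017,"ry":0.014,"rz":0,"fingers":0},
  {"tx":-0.3,"ty":0.1,"tz":0.7,"rx":-0.017,"ry":0.014,"rz":0,"fingers":0},
  {"tx":-0.3,"ty":0.1,"tz":0.7,"rx":-0.017,"ry":0.014,"rz":0.005,"fingers":0},
  {"tx":0,"ty":0,"tz":1.0,"rx":0,"ry":0,"rz":0,"fingers":0},
  {"tx":0,"ty":0,"tz":1.0,"rx":0,"ry":0,"rz":0,"fingers":0},
  {"tx":0,"ty":0,"tz":1.0,"rx":0,"ry":0,"rz":0,"fingers":0},
  {"tx":0,"ty":0,"tz":0.8,"rx":0,"ry":0,"rz":0,"fingers":0},
  {"tx":0,"ty":0,"tz":0,"rx":0,"ry":0,"rz":0,"fingers":0},
])

```text
clock: 28.85
tcp_pos: [556.4, -14.4, 190.7]
eef_rot: [3.14, -0.048, 1.662]
contact_force: [0.4, -0.4, -3.8]
gripper_width: 16.7
grasp_force: 69.0
```

Run:
```python
from h import *
for i in range(2): bot.read_camera('top')
s=bot.get_state(); print(s['tcp_pos'],s['eef_rot'],s['contact_force'],s['clock'])
Rt=R.from_euler('xyz',[3.138,-.047,1.662])
plan(np.array([557.7,-16.2,176]),Rt,4)
```

```text
[557.2907 -14.5964 191.8851] [ 3.1383 -0.0473  1.6621] [ 0.9653 -0.2999 -4.2716] 28.95
{'tx': -0.06, 'ty': 0.01, 'tz': 0.39}
{'tx': -0.06, 'tz': 0.4}
{'tx': -0.06, 'ty': 0.01, 'tz': 0.39}
{'tx': -0.06, 'tz': 0.4}
```

>>> arm_command([
  {"tx":-0.2,"ty":0.1,"tz":0,"rx":0,"ry":0,"rz":0,"fingers":0},
  {"tx":0,"ty":0,"tz":0.3,"rx":0,"ry":0,"rz":0,"fingers":0},
  {"tx":0,"ty":0,"tz":0.3,"rx":0,"ry":0,"rz":0,"fingers":0},
  {"tx":0,"ty":0,"tz":0.3,"rx":0,"ry":0,"rz":0,"fingers":0},
  {"tx":0,"ty":0,"tz":0.3,"rx":0,"ry":0,"rz":0,"fingers":0},
  {"tx":0,"ty":0,"tz":0.2,"rx":0,"ry":0,"rz":0,"fingers":0},
  {"tx":0,"ty":0,"tz":0,"rx":0,"ry":0,"rz":0,"fingers":0},
  {"tx":0,"ty":0,"tz":0,"rx":0,"ry":0,"rz":0,"fingers":0},
])

```text
clock: 29.95
tcp_pos: [558.4, -16.0, 177.8]
eef_rot: [3.138, -0.047, 1.662]
contact_force: [0.2, 0.5, -4.5]
gripper_width: 16.4
grasp_force: 69.0
```

>>> arm_command([
  {"tx":0,"ty":0,"tz":0.1,"rx":0,"ry":0,"rz":0,"fingers":0},
  {"tx":0,"ty":0,"tz":0.1,"rx":0,"ry":0,"rz":0,"fingers":0},
  {"tx":0,"ty":0,"tz":0.1,"rx":0,"ry":0,"rz":0,"fingers":0},
  {"tx":0,"ty":0,"tz":0,"rx":0,"ry":0,"rz":0,"fingers":0},
  {"tx":0,"ty":0,"tz":0,"rx":0,"ry":0,"rz":0,"fingers":0},
  {"tx":0,"ty":0,"tz":0,"rx":0,"ry":0,"rz":0,"fingers":0},
  {"tx":0,"ty":0,"tz":0,"rx":0,"ry":0,"rz":0,"fingers":0},
  {"tx":0,"ty":0,"tz":0,"rx":0,"ry":0,"rz":0,"fingers":0},
])

```text
clock: 30.95
tcp_pos: [558.3, -15.8, 174.8]
eef_rot: [3.138, -0.047, 1.662]
contact_force: [-0.1, -0.2, -3.5]
gripper_width: 16.0
grasp_force: 69.0
```

>>> arm_command([
  {"tx":0,"ty":0,"tz":0.1,"rx":0,"ry":0,"rz":0,"fingers":0},
  {"tx":0,"ty":0,"tz":0,"rx":0,"ry":0,"rz":0,"fingers":0},
  {"tx":0,"ty":0,"tz":0.1,"rx":0,"ry":0,"rz":0,"fingers":0},
  {"tx":0,"ty":0,"tz":0,"rx":0,"ry":0,"rz":0,"fingers":0},
  {"tx":0,"ty":0,"tz":0.05,"rx":0,"ry":0,"rz":0,"fingers":0},
  {"tx":0,"ty":0,"tz":0,"rx":0,"ry":0,"rz":0,"fingers":0},
  {"tx":0,"ty":0,"tz":0,"rx":0,"ry":0,"rz":0,"fingers":0},
  {"tx":0,"ty":0,"tz":0,"rx":0,"ry":0,"rz":0,"fingers":0},
])

```text
clock: 31.95
tcp_pos: [558.5, -15.8, 174.2]
eef_rot: [3.138, -0.047, 1.662]
contact_force: [-5.4, 0.3, 7.6]
gripper_width: 16.5
grasp_force: 70.6
```

Contact at about the rim height. Releasing and backing off upward.

>>> arm_command([
  {"tx":0,"ty":0,"tz":0,"rx":0,"ry":0,"rz":0,"fingers":0.2},
  {"tx":0,"ty":0,"tz":0,"rx":0,"ry":0,"rz":0,"fingers":0.4},
  {"tx":0,"ty":0,"tz":0,"rx":0,"ry":0,"rz":0,"fingers":0.6},
  {"tx":0,"ty":0,"tz":0,"rx":0,"ry":0,"rz":0,"fingers":0.6},
  {"tx":0,"ty":0,"tz":-1,"rx":0,"ry":0,"rz":0,"fingers":0.6},
  {"tx":0,"ty":0,"tz":-3,"rx":0,"ry":0,"rz":0,"fingers":0.6},
  {"tx":0,"ty":0,"tz":-5,"rx":0,"ry":0,"rz":0,"fingers":0.6},
  {"tx":0,"ty":0,"tz":-3,"rx":0,"ry":0,"rz":0,"fingers":0.6},
])

```text
clock: 32.95
tcp_pos: [559.5, -21.6, 295.7]
eef_rot: [3.134, -0.047, 1.662]
contact_force: [0.5, 0.1, 0.5]
gripper_width: 51.7
grasp_force: 0.0
```

>>> arm_command([
  {"tx":0,"ty":0,"tz":-4,"rx":0,"ry":0,"rz":0,"fingers":0.6},
  {"tx":0,"ty":0,"tz":-4,"rx":0,"ry":0,"rz":0,"fingers":0.6},
  {"tx":0,"ty":0,"tz":-2,"rx":0,"ry":0,"rz":0,"fingers":0.6},
  {"tx":0,"ty":0,"tz":0,"rx":0,"ry":0,"rz":0,"fingers":0.6},
  {"tx":0,"ty":0,"tz":0,"rx":0,"ry":0,"rz":0,"fingers":0.6},
  {"tx":0,"ty":0,"tz":0,"rx":0,"ry":0,"rz":0,"fingers":0.6},
  {"tx":0,"ty":0,"tz":0,"rx":0,"ry":0,"rz":0,"fingers":0.6},
  {"tx":0,"ty":0,"tz":0,"rx":0,"ry":0,"rz":0,"fingers":0.6},
])

```text
clock: 33.95
tcp_pos: [558.4, -26.1, 391.3]
eef_rot: [3.14, -0.048, 1.662]
contact_force: [-0.2, 1.0, -0.3]
gripper_width: 51.1
grasp_force: 0.0
```

Run:
```python
from h import *
a,T=look('wrist','w12'); s=bot.get_state(); print(T[:3,3],s['eef_rot'],s['clock'])
# edge positions (own frame) at z=169 lid plate / 170 frame
g=cv2.GaussianBlur(cv2.cvtColor(a,cv2.COLOR_RGB2GRAY),(3,3),0).astype(float)
C=np.array([558.4,-24.8]);c,sn=np.cos(.091),np.sin(.091)
def own(uv,z): q=atz('wrist',uv,z,T)[:2]-C; return np.round([c*q[0]+sn*q[1],-sn*q[0]+c*q[1]],1)
def world(x,y,z): return [C[0]+c*x-sn*y,C[1]+sn*x+c*y,z]
for A,B in (((-100,60),(100,60)),((-100,30),(100,30)),((-35,60),(-35,125)),((35,60),(35,125))):
    u=proj('wrist',[world(*A,169),world(*B,169)],T); n=int(np.abs(u[1]-u[0]).max())+1; P=np.linspace(u[0],u[1],n)
    v=g[np.clip(P[:,1].round().astype(int),0,479),np.clip(P[:,0].round().astype(int),0,639)]; d=np.gradient(v)
    print(A,B,[(own(P[i],169).tolist(),int(v[i-2]),int(v[i+2])) for i in range(2,n-2) if abs(d[i])>6 and abs(d[i])==abs(d[i-2:i+3]).max()])
g2=cv2.cvtColor(a,cv2.COLOR_RGB2GRAY); m=cv2.morphologyEx((g2<30).astype(np.uint8),cv2.MORPH_OPEN,np.ones((3,3))); n,l,st,cc=cv2.connectedComponentsWithStats(m)
for i in range(1,n):
    if st[i,4]>200: print('dark',st[i].tolist(),[own(q,199).tolist() for q in cv2.boxPoints(cv2.minAreaRect(np.argwhere(l==i)[:,::-1].astype(np.float32)))])
```

```text
[558.3536 -26.067  391.29  ] [ 3.1391 -0.0475  1.6619] 34.0
(-100, 60) (100, 60) [([-84.5, 59.9], 160, 174), ([-71.0, 59.8], 174, 124), ([-21.1, 59.6], 139, 162), ([-20.2, 59.6], 139, 160), ([68.1, 59.8], 165, 140), ([71.0, 59.8], 144, 176)]
(-100, 30) (100, 30) [([-85.2, 29.9], 116, 172), ([-69.5, 29.9], 175, 125), ([-26.4, 29.8], 139, 155), ([-9.8, 29.8], 159, 16), ([10.7, 29.8], 14, 140), ([14.6, 29.8], 140, 165), ([71.4, 29.9], 131, 177)]
(-35, 60) (-35, 125) [([-35.0, 96.2], 133, 175)]
(35, 60) (35, 125) [([35.0, 92.5], 144, 156), ([35.0, 96.2], 156, 176), ([35.0, 97.1], 142, 175)]
dark [307, 198, 19, 70, 1189] [[-7.9, 18.8], [8.3, 18.8], [8.6, -46.0], [-8.3, -46.0]]
dark [0, 289, 640, 191, 63433] [[-315.2, -69.9], [325.3, -71.0], [386.8, -314.0], [-374.1, -310.2]]
```

Run:
```python
from h import *
T=np.load('pics/w12.npy'); g=cv2.cvtColor(cv2.imread('pics/w12.png'),cv2.COLOR_BGR2GRAY)
C=np.array([558.4,-24.8]);c,sn=np.cos(.091),np.sin(.091)
world=lambda x,y,z:[C[0]+c*x-sn*y,C[1]+sn*x+c*y,z]
print('exp handle ends',proj('wrist',[world(0,48,199),world(0,-48,199),world(0,30,169)],T).round(1).tolist())
print(g[170:300:4,316].tolist()); print('plate exp',proj('wrist',[world(-66,92,169),world(66,92,169),world(-66,-92,169),world(66,-92,169)],T).round(0).tolist())
for col in (280,350): print(col,list(zip(range(110,180,2),g[110:180:2,col].tolist())))
t=bot.read_camera('top'); b=cv2.cvtColor(t,cv2.COLOR_RGB2GRAY); m=(b<32); print([proj('top',[world(0,48,199),world(0,-48,199)]).round(1).tolist()])
```

```text
exp handle ends [[315.8, 165.1], [315.8, 269.0], [315.7, 182.9]]
[40, 46, 45, 41, 41, 39, 35, 33, 28, 24, 4, 14, 13, 10, 18, 9, 8, 17, 22, 28, 20, 20, 17, 26, 16, 118, 118, 121, 111, 113, 115, 114, 117]
plate exp [[246.0, 117.0], [386.0, 117.0], [253.0, 301.0], [379.0, 301.0]]
280 [(110, 174), (112, 159), (114, 157), (116, 146), (118, 143), (120, 138), (122, 140), (124, 140), (126, 139), (128, 139), (130, 140), (132, 139), (134, 139), (136, 137), (138, 142), (140, 136), (142, 140), (144, 138), (146, 137), (148, 141), (150, 138), (152, 141), (154, 137), (156, 136), (158, 137), (160, 133), (162, 139), (164, 135), (166, 136), (168, 136), (170, 139), (172, 138), (174, 137), (176, 137), (178, 135)]
350 [(110, 176), (112, 140), (114, 168), (116, 157), (118, 161), (120, 157), (122, 160), (124, 156), (126, 156), (128, 157), (130, 156), (132, 163), (134, 167), (136, 169), (138, 168), (140, 168), (142, 167), (144, 166), (146, 167), (148, 167), (150, 168), (152, 167), (154, 166), (156, 166), (158, 168), (160, 167), (162, 163), (164, 165), (166, 165), (168, 164), (170, 168), (172, 166), (174, 166), (176, 156), (178, 156)]
[[[316.8, 264.3], [362.5, 260.1]]]
```

The handle and plate edges land within about 1 mm of where a seated lid should be. Handing in.

```bash
python3 -c "
from plant import bot
print(bot.sign_off())"
```

```text
the job is handed in; nothing more can be done
None
```

I handed the job in after about 34 s of robot time: by my measurements the valve is fully shut, the basket stands in the tank, and the lid lies centred on the rim within about 1 mm, handle up; no verdict was returned.

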